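# Load boxed panel modules on a transit crate base in a two-and-three layer

### The job

Load all the cartons from the blue mat onto the plywood crate base in the outlined interlocking pattern: two lengthwise end to end along the back board, the rest crosswise side by side in front of them, filling from the side board outwards (with fewer than five cartons, the outlines farthest from the side board stay empty). Push them up tight, flush against the boards and one another with no gaps, and only then slide the tail bar up flush against the layer. Leave the other things on the bench where they are.

Things in the scene. Friction and masses are not known exactly. Their poses are not given: they have to be found in the camera images.
- crate_base: Fixed plywood crate base, 232 x 232 mm, deck top 30 mm above the bench. Origin: centre of its underside. +x points to its dark back board, +y to its dark side board: both 12 mm thick, 16 mm above the deck, inner faces at x = +104 and y = +104 mm; other sides open. Outlines: two lengthwise places (green) at the back board, three crosswise (black) in front, tight in the boards' corner.
- place_L1 (a point): Where the centre of a carton belongs (30 mm above the deck) in the lengthwise place in the corner of the back board and the side board (carton's long side along the back board). Axes parallel to crate_base.
- place_L2 (a point): Where the centre of a carton belongs (30 mm above the deck) in the lengthwise place along the back board, next to L1, away from the side board. Axes parallel to crate_base.
- place_C1 (a point): Where the centre of a carton belongs (30 mm above the deck) in the crosswise place at the side board (carton's long side along the side board), in front of L1. Axes parallel to crate_base.
- place_C2 (a point): Where the centre of a carton belongs (30 mm above the deck) in the crosswise place next to C1. Axes parallel to crate_base.
- place_C3 (a point): Where the centre of a carton belongs (30 mm above the deck) in the crosswise place next to C2, farthest from the side board. Axes parallel to crate_base.
- tail_bar (a joint): Dark wooden tail bar on the deck's open -x side, 18 mm thick, 176 mm long, top 30 mm above the deck; stays where left (friction about 3 N). Value in m: 0 fully back, grows as it slides to the back board (crate_base +x); at 0.040 its inner face is flush with the front of a tight layer (150 mm from the back board); stop at 0.050.
- tail_bar_push (a point): Middle of the tail bar's outer face (the face away from the cartons), 15 mm above the deck; push here along crate_base +x. Axes parallel to crate_base.
- carton_a: Sealed brown carton with a boxed module, 90 x 60 x 60 mm, about 0.25 kg, all alike, starts on the blue mat; may be absent. Origin: its centre, 30 mm above its underside. x along its 90 mm length, y and z across the 60 mm square section. Any carton may go in any place, either way round.
- carton_b: Sealed brown carton with a boxed module, 90 x 60 x 60 mm, about 0.25 kg, all alike, starts on the blue mat; may be absent. Origin: its centre, 30 mm above its underside. x along its 90 mm length, y and z across the 60 mm square section. Any carton may go in any place, either way round.
- carton_c: Sealed brown carton with a boxed module, 90 x 60 x 60 mm, about 0.25 kg, all alike, starts on the blue mat; may be absent. Origin: its centre, 30 mm above its underside. x along its 90 mm length, y and z across the 60 mm square section. Any carton may go in any place, either way round.
- carton_d: Sealed brown carton with a boxed module, 90 x 60 x 60 mm, about 0.25 kg, all alike, starts on the blue mat; may be absent. Origin: its centre, 30 mm above its underside. x along its 90 mm length, y and z across the 60 mm square section. Any carton may go in any place, either way round.
- carton_e: Sealed brown carton with a boxed module, 90 x 60 x 60 mm, about 0.25 kg, all alike, starts on the blue mat; may be absent. Origin: its centre, 30 mm above its underside. x along its 90 mm length, y and z across the 60 mm square section. Any carton may go in any place, either way round.
- mat: Blue bench mat, fixed, 290 x 400 mm, 3 mm thick, on which the cartons start. Origin: centre of its underside.
- annunciator: Nickel-plated annunciator housing, 110 x 75 x 47 mm, loose on the bench, to be left alone. Origin: centre of its underside.
- fuse_block: White ceramic fuse block, 60 x 100 x 35 mm, loose on the bench, to be left alone. Origin: centre of its underside.
- screw_tool: Knurled brass panel screw tool lying down, 135 mm long, 24 mm thick, loose on the bench, to be left alone. Origin: centre of its underside.
- rocker_cap0: Olive drab rocker switch cap, 62 x 30 x 20 mm, loose on the bench, to be left alone. Origin: centre of its underside.
- rocker_cap1: Olive drab rocker switch cap, 62 x 30 x 20 mm, loose on the bench, to be left alone. Origin: centre of its underside.
- cam_crank: Cast iron hand crank with test cam, bolted down beyond the work, about 150 x 170 mm, 170 mm high; not used. Origin: centre of its foot.

How it is judged (in metres and radians):
On the way, in this order (a step that is already met when the one before it is completed fails the run):
1. every carton lies roughly on its own outlined place (within 30 mm), with the tail bar not yet home (((distance between carton_a and place_L1 below 0.03 m and angle between the x axis of carton_a and the y axis of crate_base, either way round below 0.3 rad) or (distance between carton_a and place_L2 below 0.03 m and angle between the x axis of carton_a and the y axis of crate_base, either way round below 0.3 rad) or (distance between carton_a and place_C1 below 0.03 m and angle between the x axis of carton_a and the x axis of crate_base, either way round below 0.3 rad) or (distance between carton_a and place_C2 below 0.03 m and angle between the x axis of carton_a and the x axis of crate_base, either way round below 0.3 rad) or (distance between carton_a and place_C3 below 0.03 m and angle between the x axis of carton_a and the x axis of crate_base, either way round below 0.3 rad)) and ((distance between carton_b and place_L1 below 0.03 m and angle between the x axis of carton_b and the y axis of crate_base, either way round below 0.3 rad) or (distance between carton_b and place_L2 below 0.03 m and angle between the x axis of carton_b and the y axis of crate_base, either way round below 0.3 rad) or (distance between carton_b and place_C1 below 0.03 m and angle between the x axis of carton_b and the x axis of crate_base, either way round below 0.3 rad) or (distance between carton_b and place_C2 below 0.03 m and angle between the x axis of carton_b and the x axis of crate_base, either way round below 0.3 rad) or (distance between carton_b and place_C3 below 0.03 m and angle between the x axis of carton_b and the x axis of crate_base, either way round below 0.3 rad)) and ((distance between carton_c and place_L1 below 0.03 m and angle between the x axis of carton_c and the y axis of crate_base, either way round below 0.3 rad) or (distance between carton_c and place_L2 below 0.03 m and angle between the x axis of carton_c and the y axis of crate_base, either way round below 0.3 rad) or (distance between carton_c and place_C1 below 0.03 m and angle between the x axis of carton_c and the x axis of crate_base, either way round below 0.3 rad) or (distance between carton_c and place_C2 below 0.03 m and angle between the x axis of carton_c and the x axis of crate_base, either way round below 0.3 rad) or (distance between carton_c and place_C3 below 0.03 m and angle between the x axis of carton_c and the x axis of crate_base, either way round below 0.3 rad)) and ((distance between carton_d and place_L1 below 0.03 m and angle between the x axis of carton_d and the y axis of crate_base, either way round below 0.3 rad) or (distance between carton_d and place_L2 below 0.03 m and angle between the x axis of carton_d and the y axis of crate_base, either way round below 0.3 rad) or (distance between carton_d and place_C1 below 0.03 m and angle between the x axis of carton_d and the x axis of crate_base, either way round below 0.3 rad) or (distance between carton_d and place_C2 below 0.03 m and angle between the x axis of carton_d and the x axis of crate_base, either way round below 0.3 rad) or (distance between carton_d and place_C3 below 0.03 m and angle between the x axis of carton_d and the x axis of crate_base, either way round below 0.3 rad)) and ((distance between carton_e and place_L1 below 0.03 m and angle between the x axis of carton_e and the y axis of crate_base, either way round below 0.3 rad) or (distance between carton_e and place_L2 below 0.03 m and angle between the x axis of carton_e and the y axis of crate_base, either way round below 0.3 rad) or (distance between carton_e and place_C1 below 0.03 m and angle between the x axis of carton_e and the x axis of crate_base, either way round below 0.3 rad) or (distance between carton_e and place_C2 below 0.03 m and angle between the x axis of carton_e and the x axis of crate_base, either way round below 0.3 rad) or (distance between carton_e and place_C3 below 0.03 m and angle between the x axis of carton_e and the x axis of crate_base, either way round below 0.3 rad)) and distance between any of carton_a, carton_b, carton_c, carton_d, carton_e and place_L1 below 0.03 m and distance between any of carton_a, carton_b, carton_c, carton_d, carton_e and place_L2 below 0.03 m and distance between any of carton_a, carton_b, carton_c, carton_d, carton_e and place_C1 below 0.03 m and (distance between any of carton_a, carton_b, carton_c, carton_d, carton_e and place_C2 below 0.03 m or not (distance between any of carton_a, carton_b, carton_c, carton_d, carton_e and place_C3 below 0.03 m))), for 0.05 s.
2. the tail bar has been slid up to the layer (joint above 0.036 m) (value of joint tail_bar above 0.036 m), for 0.2 s.
At the end, for the whole second after the job is handed in: Each carton lies on one of the outlined places, centre within 7 mm, square within 0.06 rad; L1, L2, C1 are filled, C3 only if C2 is; tail bar flush (joint above 0.036 m); all released and at rest (((distance between carton_a and place_L1 below 0.007 m and angle between the x axis of carton_a and the y axis of crate_base, either way round below 0.06 rad) or (distance between carton_a and place_L2 below 0.007 m and angle between the x axis of carton_a and the y axis of crate_base, either way round below 0.06 rad) or (distance between carton_a and place_C1 below 0.007 m and angle between the x axis of carton_a and the x axis of crate_base, either way round below 0.06 rad) or (distance between carton_a and place_C2 below 0.007 m and angle between the x axis of carton_a and the x axis of crate_base, either way round below 0.06 rad) or (distance between carton_a and place_C3 below 0.007 m and angle between the x axis of carton_a and the x axis of crate_base, either way round below 0.06 rad)) and ((distance between carton_b and place_L1 below 0.007 m and angle between the x axis of carton_b and the y axis of crate_base, either way round below 0.06 rad) or (distance between carton_b and place_L2 below 0.007 m and angle between the x axis of carton_b and the y axis of crate_base, either way round below 0.06 rad) or (distance between carton_b and place_C1 below 0.007 m and angle between the x axis of carton_b and the x axis of crate_base, either way round below 0.06 rad) or (distance between carton_b and place_C2 below 0.007 m and angle between the x axis of carton_b and the x axis of crate_base, either way round below 0.06 rad) or (distance between carton_b and place_C3 below 0.007 m and angle between the x axis of carton_b and the x axis of crate_base, either way round below 0.06 rad)) and ((distance between carton_c and place_L1 below 0.007 m and angle between the x axis of carton_c and the y axis of crate_base, either way round below 0.06 rad) or (distance between carton_c and place_L2 below 0.007 m and angle between the x axis of carton_c and the y axis of crate_base, either way round below 0.06 rad) or (distance between carton_c and place_C1 below 0.007 m and angle between the x axis of carton_c and the x axis of crate_base, either way round below 0.06 rad) or (distance between carton_c and place_C2 below 0.007 m and angle between the x axis of carton_c and the x axis of crate_base, either way round below 0.06 rad) or (distance between carton_c and place_C3 below 0.007 m and angle between the x axis of carton_c and the x axis of crate_base, either way round below 0.06 rad)) and ((distance between carton_d and place_L1 below 0.007 m and angle between the x axis of carton_d and the y axis of crate_base, either way round below 0.06 rad) or (distance between carton_d and place_L2 below 0.007 m and angle between the x axis of carton_d and the y axis of crate_base, either way round below 0.06 rad) or (distance between carton_d and place_C1 below 0.007 m and angle between the x axis of carton_d and the x axis of crate_base, either way round below 0.06 rad) or (distance between carton_d and place_C2 below 0.007 m and angle between the x axis of carton_d and the x axis of crate_base, either way round below 0.06 rad) or (distance between carton_d and place_C3 below 0.007 m and angle between the x axis of carton_d and the x axis of crate_base, either way round below 0.06 rad)) and ((distance between carton_e and place_L1 below 0.007 m and angle between the x axis of carton_e and the y axis of crate_base, either way round below 0.06 rad) or (distance between carton_e and place_L2 below 0.007 m and angle between the x axis of carton_e and the y axis of crate_base, either way round below 0.06 rad) or (distance between carton_e and place_C1 below 0.007 m and angle between the x axis of carton_e and the x axis of crate_base, either way round below 0.06 rad) or (distance between carton_e and place_C2 below 0.007 m and angle between the x axis of carton_e and the x axis of crate_base, either way round below 0.06 rad) or (distance between carton_e and place_C3 below 0.007 m and angle between the x axis of carton_e and the x axis of crate_base, either way round below 0.06 rad)) and distance between any of carton_a, carton_b, carton_c, carton_d, carton_e and place_L1 below 0.007 m and distance between any of carton_a, carton_b, carton_c, carton_d, carton_e and place_L2 below 0.007 m and distance between any of carton_a, carton_b, carton_c, carton_d, carton_e and place_C1 below 0.007 m and (distance between any of carton_a, carton_b, carton_c, carton_d, carton_e and place_C2 below 0.007 m or not (distance between any of carton_a, carton_b, carton_c, carton_d, carton_e and place_C3 below 0.007 m)) and value of joint tail_bar above 0.036 m and linear speed of each of carton_a, carton_b, carton_c, carton_d, carton_e below 0.02 m/s); the robot touches nothing.
It fails at once if a bystander object was moved by more than 30 mm (distance of any of annunciator, fuse_block, screw_tool, rocker_cap0, rocker_cap1 from where it was at the start of the episode above 0.03 m).
Of carton_a, carton_b, carton_c, carton_d, carton_e only 3 to 5 are there at a start; the rules pass over those that are not, and their reading is None.
At some moment in a run one of carton_a, carton_b, carton_c, carton_d, carton_e may be knocked a few centimetres aside while the robot is not near it.
Once in a run the grip may slacken for a moment while it holds something.
It also fails if it takes over 210 s, if anything falls off the work surface, if the arm or the gripper's body presses on something with over 40 N, if the wrist force passes 120 N, or if a joint passes its speed limit or range.

### The arm

A 6-joint arm with a two-finger parallel gripper is mounted at the origin on the work surface. World frame = base frame: x ahead of the robot, y to its left, z up, the work surface at z = 0. Lengths are in m, angles in degrees, forces in N, time in s.
With the tool pointing down it reaches from about 0.325 to 0.9 m from the base axis. Payload 6.1 kg.
Tool frame: the origin (TCP) lies between the finger pads; the fingertips stand 17 mm ahead of it and the grasp point (between the pads) lies 2 mm behind it; z points along the fingers, y is the line along which they close (so a half turn about z gives the same grasp; the last joint's range is limited). The gripper opens to 85 mm and grips with 20 to 120 N. Pads are 22 mm wide; open, the fingers measure 114 mm over their backs; the gripper's body (76 mm by 85 mm) begins 54 mm behind the grasp point. The pads swing forward as they close: fully open they stand 13 mm farther back than shut.
Start: joints at [64.395, 12.628, 87.462, -0, 79.91, -7.225], TCP at [0.197, 0.593, 0.248] pointing down, gripper open.
Joint ranges: [-170.65, 170.65], [-52.31, 119.04], [5.05, 147.46], [-71.25, 251.25], [11.57, 151.72], [-153.62, 153.62]. Speed limits (degrees/s): [147.25, 147.25, 172.46, 180, 180, 180].

### API

Orientations are given as a 3x3 rotation matrix whose columns are the frame's x, y, z axes.
In Python, from station import arm, grab_frame, models gives the robot as it stands. The module is installed in compiled form; this text tells all that it offers.
- The arm moves only by the shell command python3 -m creep 'ROWS' [OPENING] [FORCE]. ROWS is JSON, a list that holds one entry, the list of rows, each a list of 6 numbers: the shift along the tool's x, y, z as a fraction of full scale, then the turn, a rotation vector about the tool's x, y, z as a fraction of full scale. A call has 1 to 10 rows; each row shifts and turns the commanded pose from where the row before left it, along the tool's axes as they then stand; what a row does not reach is not made up. Full scale, the value 1, is 0.02 m for a shift and 10 degrees for a turn. A row lasts 1/8 s, in which the tool goes at most 62.5 mm and 10.7 degrees, less where a joint would pass 70% of its speed; a pose out of reach is approached as far as the arm can. A call with a number of a shift or a turn outside -1 to 1 is refused whole. A call with a gripper value outside its range is refused whole. OPENING is the closure, from -1 (fully open) to 1 (shut), set as the call begins (- or left out, the last holds). The fingers move at their own pace and stop on an object; FORCE is the grip in N (left out, the last holds). Time passes only in rows, so rows that do not move let the fingers close. It gives the time, the measured TCP pose, the force, the opening and the grip force at its end, in the units of the state.
- arm.observe(): the state, without advancing time (a new reading comes with each control period).
- grab_frame(name): name is "scene" or "side" or "wrist"; returns a dict with "frame" (480x640x3 uint8, red, green, blue), "fx", "fy", "cx", "cy" (pixels), "position" and "orientation" of the camera in the world; the wrist camera has in their place "tool_from_camera" (4x4, takes a point from camera to tool coordinates, whose origin is the TCP and whose axes are the flange's). Camera axes: x right, y down, z forward; pixel columns grow to the right and rows downward; lengths in m; the calibration is good to about 2 mm. The wrist camera is an equidistant fisheye: a pixel r from the principal point sees the ray r / f radians off the axis. A picture is of the moment at which its call begins: read the wrist's pose just before it. There is no depth.
- arm.close_job(): hands the job in; it is judged then, once.
Trained networks look in a picture, given as the dict that the camera call returned (one of the last four; its "shot" number tells which), for a name from the list of things; names that differ only in an ending like _2 or _b are one class to them, and where a whole thing is asked for, a point or a joint stands for the part that bears it (a point fixed in the world has none). Each returns a list of dicts, best first, with "confidence" (0 to 1); they miss things now and then, are a little off and sometimes report something else, mostly with a low value. They report only what shows in the picture. A call takes as long as a camera call.
- models.outline_of(target, picture): "region" (480x640 bool, what is visible of it) and "bbox" ([centre column, centre row, width, height] in pixels, round what is visible of it).
The state is a dict: "time_s": time; "q": joint angles; "joint_velocities": joint speeds; "tau": joint torques, N m; "eef_pos": TCP position; "orientation": TCP orientation; "contact_force": force on the tool from outside, world axes, zero at the start; "moment": the same for the moment, N m; "opening": finger opening in m; "finger_force": force on a finger pad.
Only numpy, scipy, OpenCV 4.12 (cv2) and the standard library are available. Lean on these libraries where they do the work, as an engineer would, in place of code of your own. Each camera call takes 0.05 s, during which the arm holds its last target. There are 200 camera calls.

## Working session

There is one attempt and no reset: what is moved stays moved. The work goes in short steps, Python scripts to look and compute and a shell command to move; the robot and the scene stay as the last step left them, time stands still between calls to the robot, and variables do not carry over. Pictures are saved under pics/ and viewed, at most 14 in all, crops included, and the job is handed in when it is done.

```bash
mkdir -p pics
cat > h.py <<'E'
import numpy as np, cv2
from station import arm, grab_frame, models
def ray(p,uv):
    x=np.array([(uv[0]-p['cx'])/p['fx'],(uv[1]-p['cy'])/p['fy'],1.]); return np.array(p['orientation'])@x
def onz(p,uv,z):
    d=ray(p,uv); o=np.array(p['position']); return o+d*(z-o[2])/d[2]
def proj(p,X):
    c=np.array(p['orientation']).T@(np.array(X)-np.array(p['position'])); return np.array([p['cx']+p['fx']*c[0]/c[2],p['cy']+p['fy']*c[1]/c[2]])
def save(p,n): cv2.imwrite('pics/'+n+'.png',p['frame'][:,:,::-1])
E
python3 - <<'E'
from h import *
s=arm.observe();print(s)
for n in ('scene','side'):
    p=grab_frame(n);save(p,n+'0')
    print(n,p['position'],p['orientation'],p['fx'],p['cx'],p['cy'])
    for t in ('crate_base','carton_a','tail_bar','annunciator','fuse_block','screw_tool','rocker_cap0','mat'):
        for d in models.outline_of(t,p): print(t,round(d['confidence'],2),np.round(d['bbox']))
E
```

```text
{'time_s': 0.0, 'q': array([ 6.43936349e+01,  1.26750630e+01,  8.75265709e+01,  1.11400534e-03,
        7.99109643e+01, -7.22464039e+00]), 'joint_velocities': array([ 0.06700066,  0.04160997, -0.04960186, -0.04848695,  0.02770191,
        0.08751759]), 'tau': array([ 2.42165024e-04, -4.96896064e+01, -3.89393306e+01, -2.06624254e-04,
        1.11128381e-02,  1.98689526e-05]), 'eef_pos': array([0.19683254, 0.59258431, 0.24719371]), 'orientation': array([[-9.48975449e-01,  3.15348770e-01, -8.66597251e-04],
       [ 3.15349849e-01,  9.48973847e-01, -1.76392039e-03],
       [ 2.66128002e-04, -1.94719846e-03, -9.99998069e-01]]), 'contact_force': array([-0.03908026,  0.46554216, -0.05441478]), 'moment': array([0.01302696, 0.05392649, 0.02639765]), 'finger_force': 0.0, 'opening': 0.08532579123995432}
scene [ 1.2226081  -0.45058428  1.35146846] [[ 0.61357905  0.67543411 -0.40903486]
 [ 0.78963136 -0.52598811  0.31594116]
 [-0.00175004 -0.51684163 -0.85607924]] 587.0212609866517 318.42715471152917 233.505997920671
crate_base 0.66 [362. 179. 113.  98.]
carton_a 0.94 [201. 261.  44.  44.]
carton
[... 578 characters left out ...]
.79827333002186 241.17155221442113
crate_base 0.82 [312. 389. 183. 182.]
carton_a 0.86 [416. 207.  45.  35.]
carton_a 0.69 [390. 242.  49.  47.]
carton_a 0.59 [420. 178.  41.  36.]
carton_a 0.56 [349. 211.  45.  47.]
carton_a 0.37 [355. 406.  62.  97.]
tail_bar 0.74 [285. 201.  22.  31.]
tail_bar 0.67 [355. 406.  64.  98.]
annunciator 0.84 [208. 302.  65.  47.]
annunciator 0.3 [350. 214.  47.  47.]
fuse_block 0.63 [285. 201.  22.  31.]
fuse_block 0.51 [252. 226.  82.  90.]
fuse_block 0.34 [310. 389. 183. 182.]
screw_tool 0.87 [396. 294.  72.  20.]
screw_tool 0.22 [313. 389. 186. 182.]
rocker_cap0 0.88 [328. 274.  32.  21.]
rocker_cap0 0.69 [295. 261.  33.  21.]
mat 0.65 [373. 221. 154. 124.]
```

Run:
```python
import cv2
a=cv2.imread('pics/scene0.png')[100:400,100:460];cv2.imwrite('pics/s1.png',cv2.resize(a,None,fx=2,fy=2,interpolation=2)[:, :720])
a=cv2.imread('pics/side0.png')[150:480,180:480];cv2.imwrite('pics/d1.png',cv2.resize(a,None,fx=1.8,fy=1.8,interpolation=2))
```

```text
(no output)
```

View pics/s1.png

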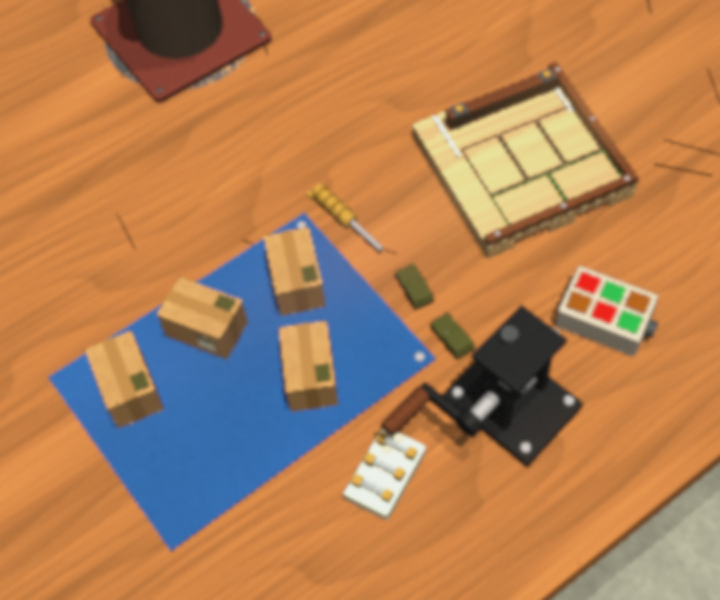

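View pics/d1.png

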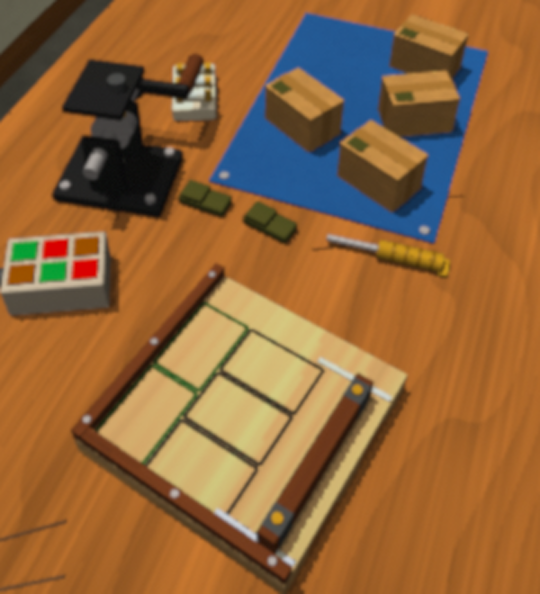

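Both views show four cartons on the mat. The crate has its boards' corner at side-crop (78,430), and the tail bar is fully back. Next I fit the poses.

```bash
cat >> h.py <<'E'
from scipy.optimize import least_squares, minimize
def R2(a): return np.array([[np.cos(a),-np.sin(a)],[np.sin(a),np.cos(a)]])
def boxmask(p,x,y,a,zc,h=(.045,.03,.03)):
    P=[]
    for i in (-1,1):
        for j in (-1,1):
            for k in (-1,1):
                v=R2(a)@[i*h[0],j*h[1]]; P.append(proj(p,[x+v[0],y+v[1],zc+k*h[2]]))
    m=np.zeros((480,640),np.uint8); hull=cv2.convexHull(np.array(P,np.float32))
    cv2.fillConvexPoly(m,np.round(hull*16).astype(np.int32),1,shift=4); return m>0
def fitbox(views,zc,x0,y0):
    def c(v): return sum(1-(m&b).sum()/max(1,(m|b).sum()) for p,m in views for b in [boxmask(p,v[0],v[1],v[2]/10,zc)])
    best=None
    for a in np.arange(0,np.pi,np.pi/8):
        r=minimize(c,[x0,y0,a*10],method='Nelder-Mead',options=dict(initial_simplex=[[x0,y0,a*10],[x0+.015,y0,a*10],[x0,y0+.015,a*10],[x0,y0,a*10+2.5]],maxiter=150,xatol=1e-4,fatol=1e-4))
        if best is None or r.fun<best.fun: best=r
    return np.array([best.x[0],best.x[1],np.degrees(best.x[2]/10)%180]),best.fun
def cartons(zc=.033,names=('scene','side'),thr=.3):
    D=[]
    for n in names:
        p=grab_frame(n)
        D.append([(p,d['region'],onz(p,d['bbox'][:2],zc)) for d in models.outline_of('carton_a',p) if d['confidence']>thr])
    return D
E
cat > crate.py <<'E'
from h import *
ps=grab_frame('side');pc=grab_frame('scene')
B=[.116,.116,.046],[.116,-.116,.046],[-.116,.116,.046],[-.116,-.116,.03]
S=[(223.3,388.9),(301.1,300),(339.4,467.8),(405,360)]
C=[(417.5,190),(345,220),(377.5,134),(307.5,165)]
def W(v,b): q=R2(v[2])@b[:2]+v[:2]; return [q[0],q[1],b[2]]
f=lambda v: np.concatenate([proj(ps,W(v,b))-s for b,s in zip(B,S)]+[proj(pc,W(v,b))-s for b,s in zip(B,C)])
o=onz(ps,(223.3,388.9),.046);d=onz(ps,(301.1,300),.046)
a=np.arctan2(*(o-d)[1::-1])-np.pi/2
r=least_squares(f,[*(onz(ps,(312,389),.03)[:2]),a])
print('crate',r.x[:2],np.degrees(r.x[2]),np.round(f(r.x),1))
D=cartons()
for L in D:
    for l in L: print(np.round(l[2],3))
for p,m,c in D[0]:
    for p2,m2,c2 in D[1]:
        if np.linalg.norm(c-c2)<.04: print(fitbox([(p,m),(p2,m2)],.033,*c[:2]),fitbox([(p,m)],.033,*c[:2])[0],fitbox([(p2,m2)],.033,*c2[:2])[0])
for t in ('annunciator','fuse_block','screw_tool','rocker_cap0'):
    print(t,[np.round(onz(pc,d['bbox'][:2],.015),3)[:2] for d in models.outline_of(t,pc)])
E
python3 crate.py
```

```text
crate [0.51382029 0.24725274] -11.298984981129893 [-4.  -1.5 -1.2 -5.7 -0.6  2.3  1.5 -3.6  1.4 -3.  -1.3 -0.8 -0.5 -5.1
 -2.1 -4.3]
[ 0.488 -0.37   0.033]
[ 0.488 -0.117  0.033]
[ 0.47  -0.252  0.033]
[ 0.612 -0.181  0.033]
[ 0.459 -0.254  0.033]
[ 0.477 -0.103  0.033]
[ 0.595 -0.178  0.033]
[ 0.479 -0.373  0.033]
(array([  0.48217385,  -0.36948885, 171.26928866]), np.float64(0.23231840256817404)) [  0.48232758  -0.36954418 171.36775278] [  0.48061218  -0.3664151  177.2546363 ]
(array([ 4.80945094e-01, -1.13052225e-01,  1.56149278e+02]), np.float64(0.17104700813880558)) [ 4.82247858e-01 -1.14500394e-01  1.55970316e+02] [ 4.79923218e-01 -1.08180416e-01  1.60815362e+02]
(array([ 0.46737099, -0.24591115, 27.03880473]), np.float64(0.13862515494369276)) [ 0.46886887 -0.24693327 29.6528405 ] [ 0.46648209 -0.24284814 23.0278189 ]
(array([  0.60514271,  -0.17815523, 152.4074648 ]), np.float64(0.1805379716936566)) [  0.60779148  -0.17900653 153.54710258] [  0.60387     -0.17347483 149.63805094]
annunciator [array([0.774, 0.176]), array([0.415, 0.301])]
fuse_block [array([ 0.779, -0.188]), array([ 0.477, -0.37 ])]
screw_tool [array([ 0.428, -0.005])]
rocker_cap0 [array([0.591, 0.004]), array([0.677, 0.001]), array([0.527, 0.245])]
```

```bash
cat >> h.py <<'E'
def plan(x=None,y=None,z=None,yaw=None):
    """turn first (about tool z), then shift; prints units of full scale (20mm,10deg)"""
    s=arm.observe(); R=np.array(s['orientation']); p=np.array(s['eef_pos'])
    cy=np.degrees(np.arctan2(R[1,0],R[0,0])); t=p.copy()
    for i,v in enumerate((x,y,z)):
        if v is not None: t[i]=v
    tgt=cy if yaw is None else yaw
    a=np.radians(tgt)
    Rt=np.array([[np.cos(a),np.sin(a),0],[np.sin(a),-np.cos(a),0],[0,0,-1]])
    from scipy.spatial.transform import Rotation as Ro
    rv=np.degrees(Ro.from_matrix(R.T@Rt).as_rotvec())/10
    d=Rt.T@(t-p)/.02
    print('t%.1f pos'%s['time_s'],np.round(p,4),'yaw %.1f'%cy,'turn',np.round(rv,2),'shift',np.round(d,2),'F',np.round(s['contact_force'],1),'open %.4f ff %.0f'%(s['opening'],s['finger_force']))
E
cat > crate2.py <<'E'
from h import *
V=[]
for n in ('scene','side'):
    p=grab_frame(n); V.append((p,models.outline_of('crate_base',p)[0]['region']|models.outline_of('tail_bar',p)[0 if n=='scene' else 1]['region']))
def pts(v,P): return [[*(R2(v[2])@b[:2]+v[:2]),b[2]] for b in P]
def bx(x0,x1,y0,y1,z0,z1): return [(x,y,z) for x in (x0,x1) for y in (y0,y1) for z in (z0,z1)]
parts=[bx(-.116,.116,-.116,.116,0,.03),bx(.104,.116,-.116,.116,.03,.046),bx(-.116,.116,.104,.116,.03,.046),bx(-.104,-.086,-.088,.088,.03,.06)]
def mask(p,v):
    m=np.zeros((480,640),np.uint8)
    for P in parts:
        h=cv2.convexHull(np.array([proj(p,q) for q in pts(v,P)],np.float32)); cv2.fillConvexPoly(m,np.round(h*16).astype(np.int32),1,shift=4)
    return m>0
def c(u,VV=V):
    v=[u[0],u[1],u[2]/10]; return sum(1-(m&b).sum()/(m|b).sum() for p,m in VV for b in [mask(p,v)])
x0=[.5138,.2472,np.radians(-11.3)*10]
for VV in (V,V[:1],V[1:]):
    r=minimize(lambda u:c(u,VV),x0,method='Nelder-Mead',options=dict(initial_simplex=[x0,[.523,.247,x0[2]],[.513,.257,x0[2]],[.513,.247,x0[2]+.8]],xatol=1e-5,fatol=1e-5))
    print(r.x[:2],np.degrees(r.x[2]/10),r.fun)
    if VV is V: v=[r.x[0],r.x[1],r.x[2]/10]
p=V[1][0];im=p['frame'][:,:,::-1].copy()
im=cv2.resize(im[270:480,200:430],None,fx=2.6,fy=2.6,interpolation=2)
def dr(P,col):
    cv2.polylines(im,[np.int32([(proj(p,q)-[200,270])*2.6 for q in pts(v,P)])],True,col,1)
dr([(.104,.104,.046),(.104,-.116,.046),(-.116,-.116,.03),(-.116,.104,.046)],(0,0,255))
dr([(.116,.116,.046),(.116,-.116,.046)],(255,0,0));dr([(.116,.116,.046),(-.116,.116,.046)],(255,0,0))
dr([(.044,.104,.03),(.044,-.076,.03)],(255,0,255));dr([(.044,.044,.03),(-.046,.044,.03)],(255,0,255))
cv2.imwrite('pics/ov.png',im)
E
python3 crate2.py; python3 -c "
from h import *; plan(.4823,-.1135,.2,156)"
```

```text
t1.7 pos [0.1971 0.5931 0.2483] yaw 161.6 turn [-0.   -0.    0.56] shift [-27.4  -26.48   2.41] F [-0.2 -0.3 -0.1] open 0.0852 ff 0Traceback (most recent call last):
  File "crate2.py", line 4, in <module>
    p=grab_frame(n); V.append((p,models.outline_of('crate_base',p)[0]['region']|models.outline_of('tail_bar',p)[0 if n=='scene' else 1]['region']))
                                                                                ~~~~~~~~~~~~~~~~~~~~~~~~~~~~~~~^^^^^^^^^^^^^^^^^^^^^^^^
IndexError: list index out of range
```

```bash
python3 - <<'E'
s=open('crate2.py').read()
a=s.index("for n in ('scene'");b=s.index("def pts")
s=s[:a]+"""for n in ('scene','side'):
    p=grab_frame(n); d0=models.outline_of('crate_base',p)[0]; m=d0['region'].copy(); bb=d0['bbox']
    for d in models.outline_of('tail_bar',p):
        e=d['bbox']
        if abs(e[0]-bb[0])<bb[2]/2 and abs(e[1]-bb[1])<bb[3]/2: m|=d['region']
    V.append((p,m))
"""+s[b:]
open('crate2.py','w').write(s)
E
python3 crate2.py
F='python3 -m creep'
$F '[[[-1,-0.97,0,0,0,0],[-1,-0.97,0,0,0,0],[-1,-0.97,0,0,0,0],[-1,-0.97,0,0,0,0],[-1,-0.97,0,0,0,0],[-1,-0.97,0,0,0,0],[-1,-0.97,0,0,0,0],[-1,-0.97,0,0,0,0],[-1,-0.97,0,0,0,0],[-1,-0.97,0,0,0,0]]]' -1 50
python3 -c "
from h import *; plan(.48,-.1135,.2,156)"
```

```text
[0.5189315  0.24462486] -11.629427041119124 1.0681953543776057
[0.5189315  0.24462486] -11.629427041119124 0.06819535437760571
[0.5138 0.2472] -11.300000000000002 1.0
time_s: 3.25
eef_pos: [0.3261, 0.3451, 0.2485]
orientation: [[-0.949, 0.315, 0.0], [0.315, 0.949, 0.0], [-0.0, 0.0, -1.0]]
contact_force: [-0.2, -0.8, 0.0]
opening: 0.0854
finger_force: 0.0
t3.2 pos [0.3261 0.3451 0.2485] yaw 161.6 turn [0.   0.   0.56] shift [-16.36 -17.82   2.42] F [-0.2 -0.8  0. ] open 0.0854 ff 0
```

View pics/ov.png

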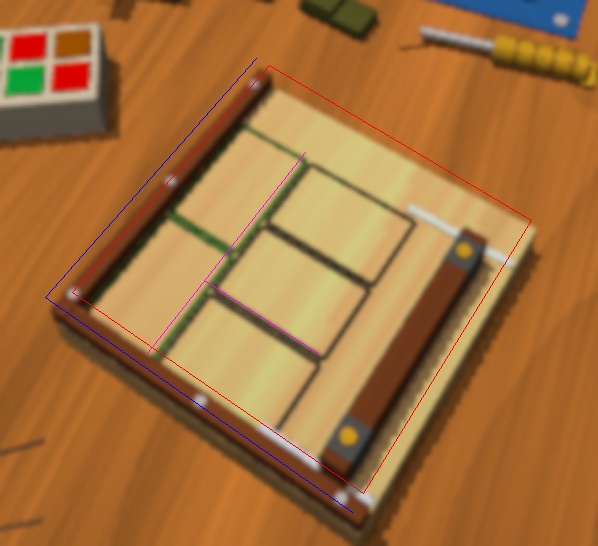

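The overlay from the scene-only fit sits about 4 px up-left of the true edges (true board corner at crop (53,312)). I'll refit using the outline corners I can see, and take a wrist picture as a cross-check.

```bash
cat >> h.py <<'E'
def wpose(s,p):
    T=np.eye(4);T[:3,:3]=s['orientation'];T[:3,3]=s['eef_pos'];return T@np.array(p['tool_from_camera'])
def wproj(T,p,X):
    c=np.linalg.inv(T)@[*X,1]; r=np.hypot(c[0],c[1]); th=np.arctan2(r,c[2])
    return np.array([p['cx']+p['fx']*th*c[0]/r,p['cy']+p['fy']*th*c[1]/r])
E
python3 - <<'E'
from h import *
p=grab_frame('side')
M=[((.116,.116,.046),(53,312)),((.116,-.116,.046),(261,67)),((.104,-.116,.046),(273,80)),((-.116,-.116,.03),(536,232)),((.044,.014,.03),(235,254)),((.044,.044,.03),(208,290)),((.044,-.046,.03),(308,165)),((-.046,-.046,.03),(413,225)),((-.046,.044,.03),(322,358)),((-.046,-.016,.03),(370,288))]
f=lambda v: np.concatenate([proj(p,[*(R2(v[2])@b[:2]+v[:2]),b[2]])-(np.array(s)/2.6+[200,270]) for b,s in M])
r=least_squares(f,[.515,.247,-.2],loss='soft_l1');print(r.x[:2],np.degrees(r.x[2]),np.round(f(r.x),1))
s=arm.observe();w=grab_frame('wrist');T=wpose(s,w);im=w['frame'][:,:,::-1].copy();cv2.imwrite('pics/w0.png',im)
v=r.x
for P in ([(.104,.104,.046),(.104,-.116,.046)],[(.104,.104,.046),(-.116,.104,.046)],[(.044,.104,.03),(.044,-.076,.03)],[(.044,.044,.03),(-.046,.044,.03)],[(-.116,-.116,.03),(-.116,.104,.03)]):
    cv2.polylines(im,[np.int32([wproj(T,w,[*(R2(v[2])@np.array(b[:2])+v[:2]),b[2]]) for b in np.linspace(*P,20)])],False,(255,0,255),1)
cv2.imwrite('pics/w1.png',im)
E
```

```text
[0.51343151 0.2488532 ] -11.521974474237238 [-1.4 -2.  -0.4 -0.8  0.1 -3.1  0.5 -1.7  0.6  0.1  0.6 -0.4 -8.1  9.5
 -6.1 11.1  0.9  1.9  1.5  0.2]
```

View pics/w1.png

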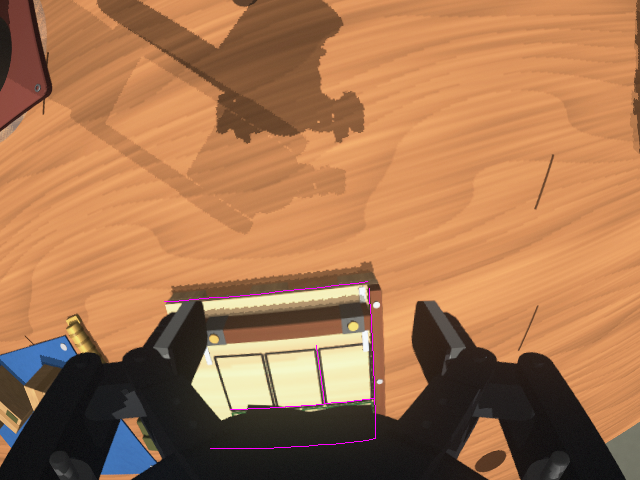

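```bash
F='python3 -m creep'
$F '[[[0,0,0,0,0,0.36],[-0.83,-0.96,0.12,0,0,0],[-0.83,-0.96,0.12,0,0,0],[-0.83,-0.96,0.12,0,0,0],[-0.83,-0.96,0.12,0,0,0],[-0.83,-0.96,0.12,0,0,0],[-0.83,-0.96,0.12,0,0,0],[-0.83,-0.96,0.12,0,0,0],[-0.83,-0.96,0.12,0,0,0],[-0.83,-0.96,0.12,0,0,0]]]' >/dev/null
$F '[[[-0.83,-0.96,0.12,0,0,0],[-0.83,-0.96,0.12,0,0,0],[-0.83,-0.96,0.12,0,0,0],[-0.83,-0.96,0.12,0,0,0],[-0.83,-0.96,0.12,0,0,0],[-0.83,-0.96,0.12,0,0,0],[-0.83,-0.96,0.12,0,0,0],[-0.83,-0.96,0.12,0,0,0],[-0.83,-0.96,0.12,0,0,0],[0,0,0,0,0,0]]]' >/dev/null
python3 - <<'E'
from h import *
plan(.481,-.111,.044,158)
s=arm.observe();w=grab_frame('wrist');T=wpose(s,w);im=w['frame'][:,:,::-1].copy()
for b,c in (((.481,-.113,156),(255,0,255)),((.480,-.108,160),(0,255,0))):
  for z in (.063,):
    P=[[*(R2(np.radians(b[2]))@q+b[:2]),z] for q in np.array([(.045,.03),(.045,-.03),(-.045,-.03),(-.045,.03),(.045,.03)])]
    P=np.concatenate([np.linspace(P[i],P[i+1],10) for i in range(4)])
    cv2.polylines(im,[np.int32([wproj(T,w,q) for q in P])],True,c,1)
cv2.imwrite('pics/w2.png',im)
E
```

```text
t5.8 pos [ 0.4739 -0.0869  0.205 ] yaw 157.9 turn [ 0.   -0.   -0.01] shift [-0.78 -0.98  8.05] F [0.1 0.2 1. ] open 0.0854 ff 0
```

View pics/w2.png

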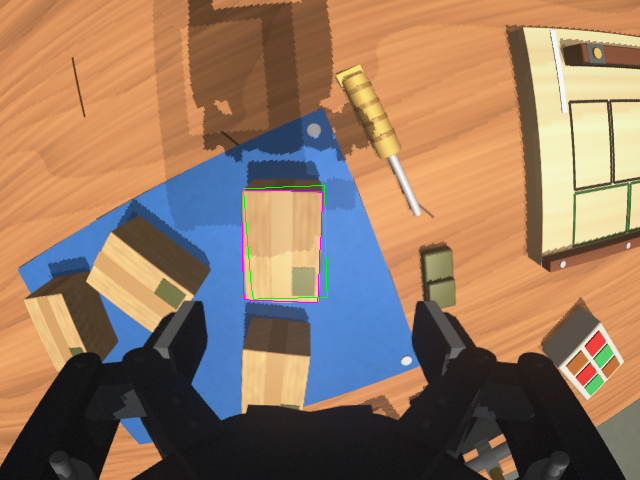

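Magenta (combined fit) matches the carton top at pixels (243..325,188..300), so I grasp there.

```bash
F='python3 -m creep'
$F '[[[0,0,0,0,0,0.14],[-0.85,-1,0,0,0,0],[0,-0.05,0.9,0,0,0],[0,0,0.9,0,0,0],[0,0,0.9,0,0,0],[0,0,0.9,0,0,0],[0,0,0.9,0,0,0],[0,0,0.9,0,0,0],[0,0,0.9,0,0,0],[0,0,0.9,0,0,0]]]' -1 50
$F '[[[0,0,0.85,0,0,0],[0,0,0,0,0,0],[0,0,0,0,0,0]]]' | head -2
$F '[[[0,0,0,0,0,0],[0,0,0,0,0,0],[0,0,0,0,0,0],[0,0,0,0,0,0],[0,0,0,0,0,0],[0,0,0,0,0,0],[0,0,0,0,0,0],[0,0,0,0,0,0]]]' 1 50
```

```text
time_s: 7.15
eef_pos: [0.4807, -0.1124, 0.0599]
orientation: [[-0.918, 0.397, 0.0], [0.397, 0.918, 0.0], [-0.0, 0.0, -1.0]]
contact_force: [-0.3, 0.1, -0.9]
opening: 0.0852
finger_force: 0.0
time_s: 7.52
eef_pos: [0.4811, -0.1126, 0.0444]
time_s: 8.52
eef_pos: [0.4815, -0.1128, 0.0451]
orientation: [[-0.918, 0.397, 0.002], [0.397, 0.918, -0.001], [-0.002, -0.0, -1.0]]
contact_force: [-0.7, 0.1, 5.8]
opening: 0.0591
finger_force: 55.6
```

```bash
F='python3 -m creep'
cat >> h.py <<'E'
CR=np.array([.5135,.2488]); CA=np.radians(-11.5)
def planc(cx,cy,z,kind=None):
    q=CR+R2(CA)@[cx/1e3,cy/1e3]; plan(q[0],q[1],z,{'L':78.5,'C':168.5,None:None}[kind])
def wherec():
    s=arm.observe(); q=R2(CA).T@(np.array(s['eef_pos'][:2])-CR)*1e3
    print('crate mm',np.round(q,1),'z',round(s['eef_pos'][2],4),'Fc',np.round(R2(CA).T@s['contact_force'][:2],1),np.round(s['contact_force'][2],1))
E
$F '[[[0,0,-0.5,0,0,0],[0,0,-1,0,0,0],[0,0,-1,0,0,0],[0,0,-1,0,0,0],[0,0,-1,0,0,0],[0,0,-1,0,0,0],[0,0,-0.5,0,0,0]]]'
python3 -c "
from h import *; planc(58,45,.165,'L')"
```

```text
time_s: 9.4
eef_pos: [0.4809, -0.1124, 0.1653]
orientation: [[-0.918, 0.397, 0.001], [0.397, 0.918, -0.0], [-0.001, 0.0, -1.0]]
contact_force: [-0.1, 0.3, -1.8]
opening: 0.0596
finger_force: 54.8
t9.4 pos [ 0.4809 -0.1124  0.1653] yaw 156.6 turn [0.01 0.01 7.81] shift [2.027e+01 9.000e-01 1.000e-02] F [-0.1  0.3 -1.8] open 0.0596 ff 55
```

```bash
F='python3 -m creep'
$F '[[[0,0,0,0,0,0.98],[0,0,0,0,0,0.98],[0,0,0,0,0,0.98],[0,0,0,0,0,0.98],[0,0,0,0,0,0.98],[0,0,0,0,0,0.98],[0,0,0,0,0,0.98],[0,0,0,0,0,0.95]]]' >/dev/null
$F '[[[0.96,0.04,0,0,0,0],[0.96,0.04,0,0,0,0],[0.96,0.04,0,0,0,0],[0.96,0.04,0,0,0,0],[0.96,0.04,0,0,0,0],[0.96,0.04,0,0,0,0],[0.96,0.04,0,0,0,0],[0.96,0.04,0,0,0,0],[0.96,0.04,0,0,0,0],[0.96,0.04,0,0,0,0]]]' >/dev/null
$F '[[[0.96,0.04,0,0,0,0],[0.96,0.04,0,0,0,0],[0.96,0.04,0,0,0,0],[0.96,0.04,0,0,0,0],[0.96,0.04,0,0,0,0],[0.96,0.04,0,0,0,0],[0.96,0.04,0,0,0,0],[0.96,0.04,0,0,0,0],[0.96,0.04,0,0,0,0],[0.96,0.04,0,0,0,0]]]'
python3 -c "
from h import *; wherec();planc(58,45,.074,'L')"
```

```text
time_s: 12.9
eef_pos: [0.5731, 0.262, 0.1641]
orientation: [[0.199, 0.98, -0.0], [0.98, -0.199, -0.0], [-0.0, -0.0, -1.0]]
contact_force: [-0.6, -0.3, -1.7]
opening: 0.0595
finger_force: 59.6
crate mm [55.8 24.8] z 0.1641 Fc [-0.5 -0.4] -1.7
t12.9 pos [0.5731 0.262  0.1641] yaw 78.5 turn [-0.  0.  0.] shift [1.01 0.11 4.5 ] F [-0.6 -0.3 -1.7] open 0.0595 ff 60
```

```bash
F='python3 -m creep'
$F '[[[1,0.1,0,0,0,0],[0,0,1,0,0,0],[0,0,1,0,0,0],[0,0,1,0,0,0],[0,0,1,0,0,0],[0,0,0.4,0,0,0],[0,0,0.1,0,0,0],[0,0,0.05,0,0,0],[0,0,0,0,0,0]]]' >/dev/null
python3 -c "
from h import *; wherec()"
$F '[[[0,0.3,0,0,0,0],[0,0.2,0,0,0,0],[0,0.1,0,0,0,0],[0,0.1,0,0,0,0],[0,0,0,0,0,0]]]' >/dev/null
python3 -c "
from h import *; wherec()"
```

```text
crate mm [58.3 43.9] z 0.074 Fc [-0. -0.] -1.2
crate mm [71.8 43.5] z 0.073 Fc [-0.1 -0.2] -1.6
```

```bash
F='python3 -m creep'
$F '[[[0,0,0.08,0,0,0],[0,0,0,0,0,0]]]' >/dev/null; python3 -c "
from h import *; wherec()"
$F '[[[0,0.1,0,0,0,0],[0,0.1,0,0,0,0],[0,0,0,0,0,0]]]' >/dev/null; python3 -c "
from h import *; wherec()"
$F '[[[0.2,0,0,0,0,0],[0.2,0,0,0,0,0],[0.1,0,0,0,0,0],[0,0,0,0,0,0]]]' >/dev/null; python3 -c "
from h import *; wherec()"
```

```text
crate mm [71.9 43.7] z 0.0722 Fc [-1.1 -0.7] 4.1
crate mm [75.6 44. ] z 0.0722 Fc [-3.8 -0.1] 5.3
crate mm [75.9 51.9] z 0.0722 Fc [-2.4 -8.5] 8.0
```

```bash
F='python3 -m creep'
$F '[[[0,0.1,0,0,0,0],[0,0,0,0,0,0]]]' >/dev/null; python3 -c "
from h import *; wherec()"
$F '[[[0.1,0,0,0,0,0],[0,0,0,0,0,0]]]' >/dev/null; python3 -c "
from h import *; wherec()"
python3 - <<'E'
from h import *
p=grab_frame('side');cv2.imwrite('pics/v1.png',cv2.resize(p['frame'][230:480,170:440,::-1],None,fx=2.2,fy=2.2,interpolation=2))
E
```

```text
crate mm [76.1 51.9] z 0.0723 Fc [-11.   -9.3] 13.9
crate mm [76.1 52.2] z 0.0724 Fc [-12. -15.] 17.0
```

View pics/v1.png

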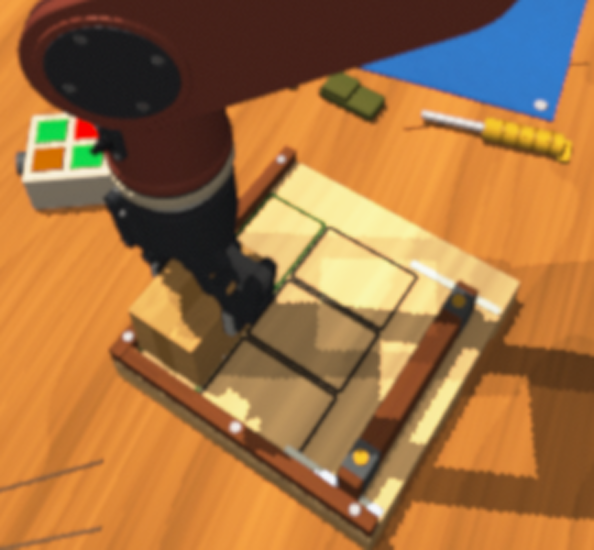

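L1 looks flush in the corner (carton at crop (190,320)). I release it, back off and head for the second carton.

```bash
F='python3 -m creep'
cat >> h.py <<'E'
def gproj(p,X): return wproj(p['T'],p,X) if 'T' in p else proj(p,X)
def boxmask(p,x,y,a,zc,h=(.045,.03,.03)):
    g=np.linspace(-1,1,7); P=[]
    for j in (-1,1):
        for k in (-1,1):
            for t in g: P+=[(t*h[0],j*h[1],k*h[2]),(j*h[0],t*h[1],k*h[2])]
    C,S=np.cos(a),np.sin(a)
    Q=np.array([gproj(p,[x+C*u-S*v,y+S*u+C*v,zc+w]) for u,v,w in P],np.float32)
    m=np.zeros((480,640),np.uint8); cv2.fillConvexPoly(m,np.round(cv2.convexHull(Q)*16).astype(np.int32),1,shift=4); return m>0
def wfit(x0,y0,yaw0,zc=.033,name=None):
    s=arm.observe(); w=grab_frame('wrist'); w['T']=wpose(s,w)
    if name: save(w,name)
    c0=wproj(w['T'],w,[x0,y0,zc]); best=None
    for d in models.outline_of('carton_a',w):
        e=np.linalg.norm(np.array(d['bbox'][:2])-c0)
        if d['confidence']>.25 and (best is None or e<best[0]): best=(e,d)
    if best is None: print('none');return
    m=best[1]['region']
    c=lambda v:1-(m&(b:=boxmask(w,v[0],v[1],v[2]/10,zc))).sum()/(m|b).sum()
    u=[x0,y0,np.radians(yaw0)*10]
    r=minimize(c,u,method='Nelder-Mead',options=dict(initial_simplex=[u,[u[0]+.01,u[1],u[2]],[u[0],u[1]+.01,u[2]],[u[0],u[1],u[2]+1.5]],xatol=1e-4,fatol=1e-4,maxiter=120))
    v=[r.x[0],r.x[1],np.degrees(r.x[2]/10)]; print('wfit',np.round(v,4),'cost %.3f conf %.2f off %.0f bbox'%(r.fun,best[1]['confidence'],best[0]),np.round(best[1]['bbox'])); return v
E
$F '[[[-0.02,-0.02,0,0,0,0],[0,0,0,0,0,0],[0,0,0,0,0,0],[0,0,0,0,0,0],[0,0,-0.5,0,0,0],[0,0,-1,0,0,0],[0,0,-1,0,0,0],[0,0,-1,0,0,0],[0,0,-1,0,0,0],[0,0,-1,0,0,0]]]' -1
python3 -c "
from h import *; plan(.58,-.16,.19,152)"
```

```text
time_s: 17.58
eef_pos: [0.6003, 0.2874, 0.1832]
orientation: [[0.199, 0.98, 0.001], [0.98, -0.199, 0.0], [0.0, 0.001, -1.0]]
contact_force: [0.1, 1.1, -0.2]
opening: 0.0854
finger_force: 0.0
t17.6 pos [0.6003 0.2874 0.1832] yaw 78.5 turn [ 0.    0.   -7.35] shift [ -9.6  -20.23  -0.34] F [ 0.1  1.1 -0.2] open 0.0854 ff 0
```

```bash
F='python3 -m creep'
$F '[[[0,0,0,0,0,-0.98],[0,0,0,0,0,-0.98],[0,0,0,0,0,-0.98],[0,0,0,0,0,-0.98],[0,0,0,0,0,-0.98],[0,0,0,0,0,-0.98],[0,0,0,0,0,-0.98],[0,0,0,0,0,-0.49]]]' >/dev/null
$F '[[[-0.46,-0.97,0,0,0,0],[-0.46,-0.97,0,0,0,0],[-0.46,-0.97,0,0,0,0],[-0.46,-0.97,0,0,0,0],[-0.46,-0.97,0,0,0,0],[-0.46,-0.97,0,0,0,0],[-0.46,-0.97,0,0,0,0],[-0.46,-0.97,0,0,0,0],[-0.46,-0.97,0,0,0,0],[-0.46,-0.97,0,0,0,0]]]' >/dev/null
$F '[[[-0.46,-0.97,0,0,0,0],[-0.46,-0.97,0,0,0,0],[-0.46,-0.97,0,0,0,0],[-0.46,-0.97,0,0,0,0],[-0.46,-0.97,0,0,0,0],[-0.46,-0.97,0,0,0,0],[-0.46,-0.97,0,0,0,0],[-0.46,-0.97,0,0,0,0],[-0.46,-0.97,0,0,0,0],[0,0,0,0,0,0]]]' >/dev/null
python3 - <<'E'
from h import *
v=wfit(.605,-.178,152,name='w3'); wfit(.467,-.246,27); wfit(.482,-.3695,171)
plan(v[0],v[1],.044,v[2])
E
```

```text
wfit [  0.6061  -0.177  151.3031] cost 0.021 conf 0.71 off 5 bbox [260. 286.  87. 136.]
wfit [ 0.4659 -0.2455 29.6318] cost 0.025 conf 0.66 off 5 bbox [109. 183. 138. 126.]
wfit [  0.4817  -0.3705 170.8433] cost 0.044 conf 0.76 off 8 bbox [ 43. 257.  85. 113.]
t21.4 pos [ 0.5818 -0.1194  0.1815] yaw 152.1 turn [ 0.   -0.    0.08] shift [-2.45 -1.94  6.88] F [ 0.6 -0.8 -0. ] open 0.0857 ff 0
```

```bash
F='python3 -m creep'
$F '[[[0,0,0,0,0,0.08],[-0.82,-0.65,0,0,0,0],[-0.82,-0.65,0,0,0,0],[-0.82,-0.65,0,0,0,0],[0,0,0.9,0,0,0],[0,0,0.9,0,0,0],[0,0,0.9,0,0,0],[0,0,0.9,0,0,0],[0,0,0.9,0,0,0],[0,0,0.9,0,0,0]]]' >/dev/null
$F '[[[0,0,0.9,0,0,0],[0,0,0.58,0,0,0],[0,0,0,0,0,0]]]' | head -2
$F '[[[0,0,0,0,0,0],[0,0,0,0,0,0],[0,0,0,0,0,0],[0,0,0,0,0,0],[0,0,0,0,0,0],[0,0,0,0,0,0],[0,0,0,0,0,0]]]' 1 50
$F '[[[0,0,-0.5,0,0,0],[0,0,-1,0,0,0],[0,0,-1,0,0,0],[0,0,-1,0,0,0],[0,0,-1,0,0,0],[0,0,-1,0,0,0],[0,0,-0.5,0,0,0]]]'
python3 -c "
from h import *; planc(58,-43,.165,'L')"
```

```text
time_s: 23.0
eef_pos: [0.6053, -0.1777, 0.0425]
time_s: 23.88
eef_pos: [0.607, -0.1784, 0.0452]
orientation: [[-0.876, 0.481, 0.002], [0.481, 0.876, -0.001], [-0.002, 0.0, -1.0]]
contact_force: [0.2, 0.8, 6.1]
opening: 0.0595
finger_force: 56.6
time_s: 24.75
eef_pos: [0.6068, -0.1783, 0.1661]
orientation: [[-0.876, 0.481, 0.002], [0.481, 0.876, -0.001], [-0.002, 0.0, -1.0]]
contact_force: [0.9, 0.1, -3.3]
opening: 0.0595
finger_force: 55.8
t24.8 pos [ 0.6068 -0.1783  0.1661] yaw 151.2 turn [0.01 0.01 7.27] shift [17.85 -5.93  0.06] F [ 0.9  0.1 -3.3] open 0.0595 ff 56
```

```bash
F='python3 -m creep'
$F '[[[0,0,0,0,0,0.91],[0,0,0,0,0,0.91],[0,0,0,0,0,0.91],[0,0,0,0,0,0.91],[0,0,0,0,0,0.91],[0,0,0,0,0,0.91],[0,0,0,0,0,0.91],[0,0,0,0,0,0.9]]]' >/dev/null
$F '[[[0.98,-0.33,0,0,0,0],[0.98,-0.33,0,0,0,0],[0.98,-0.33,0,0,0,0],[0.98,-0.33,0,0,0,0],[0.98,-0.33,0,0,0,0],[0.98,-0.33,0,0,0,0],[0.98,-0.33,0,0,0,0],[0.98,-0.33,0,0,0,0],[0.98,-0.33,0,0,0,0],[0.98,-0.33,0,0,0,0]]]' >/dev/null
$F '[[[0.98,-0.33,0,0,0,0],[0.98,-0.33,0,0,0,0],[0.98,-0.33,0,0,0,0],[0.98,-0.33,0,0,0,0],[0.98,-0.33,0,0,0,0],[0.98,-0.33,0,0,0,0],[0.98,-0.33,0,0,0,0],[0.98,-0.33,0,0,0,0],[0,0,0,0,0,0]]]' |tail -2
python3 -c "
from h import *; wherec();planc(58,-43,.0725,'L')"
```

```text
opening: 0.0592
finger_force: 55.8
crate mm [ 56.1 -45.3] z 0.1639 Fc [-0.9  0.8] -3.5
t28.1 pos [0.5595 0.1932 0.1639] yaw 78.6 turn [-0.   -0.    0.01] shift [0.11 0.09 4.57] F [-0.7  1.  -3.5] open 0.0592 ff 56
```

```bash
F='python3 -m creep'
$F '[[[0,0.1,1,0,0,0],[0,0,1,0,0,0],[0,0,1,0,0,0],[0,0,1,0,0,0],[0,0,0.45,0,0,0],[0,0,0.1,0,0,0],[0,0,0,0,0,0]]]' >/dev/null
python3 -c "
from h import *; wherec()"
$F '[[[0,0.3,0,0,0,0],[0,0.2,0,0,0,0],[0,0.1,0,0,0,0],[0,0.1,0,0,0,0],[0,0.1,0,0,0,0],[0,0,0,0,0,0]]]' >/dev/null
python3 -c "
from h import *; wherec()"
$F '[[[0.2,0,0,0,0,0],[0.1,0,0,0,0,0],[0.1,0,0,0,0,0],[0,0,0,0,0,0]]]' >/dev/null; python3 -c "
from h import *; wherec()"
```

```text
crate mm [ 59.1 -46.9] z 0.0731 Fc [-0.9  0.9] -3.4
crate mm [ 75. -47.] z 0.0729 Fc [ 0.9 -0.2] -3.2
crate mm [ 74.8 -38.8] z 0.0729 Fc [0.2 0.8] -3.6
```

```bash
F='python3 -m creep'
$F '[[[0,0,0.08,0,0,0],[0,0,0,0,0,0]]]' >/dev/null; python3 -c "
from h import *; wherec()"
$F '[[[0.1,0,0,0,0,0],[0.1,0.1,0,0,0,0],[0.1,0.05,0,0,0,0],[0,0,0,0,0,0]]]' >/dev/null; python3 -c "
from h import *; wherec()"
```

```text
crate mm [ 75.  -38.8] z 0.0722 Fc [-3.9 -0.7] 4.2
crate mm [ 76.2 -36.8] z 0.0724 Fc [-13.9 -18.8] 18.6
```

```bash
F='python3 -m creep'
$F '[[[-0.05,-0.05,0,0,0,0],[0,0,0,0,0,0],[0,0,0,0,0,0],[0,0,0,0,0,0],[0,0,-0.5,0,0,0],[0,0,-1,0,0,0],[0,0,-1,0,0,0],[0,0,-1,0,0,0],[0,0,-1,0,0,0],[0,0,-1,0,0,0]]]' -1 >/dev/null
$F '[[[0.4,-1,-0.5,0,0,0],[0.4,-1,-0.5,0,0,0],[0.4,-1,-0.5,0,0,0],[0.4,-1,-0.5,0,0,0],[0.4,-1,-0.5,0,0,0],[0.4,-1,0,0,0,0],[0,0,0,0,0,0]]]' |head -2
python3 - <<'E'
from h import *
for cx,cy in ((76,53),(76,-37)):
    q=CR+R2(CA)@[cx/1e3,cy/1e3]; v=wfit(q[0],q[1],78.5,zc=.06,name='w4'); 
    if v is not None: print(np.round(R2(CA).T@(np.array(v[:2])-CR)*1e3,1))
E
```

```text
time_s: 33.12
eef_pos: [0.4724, 0.2721, 0.2312]
wfit [ 0.5998  0.2871 79.1434] cost 0.035 conf 0.87 off 3 bbox [455. 176.  96. 115.]
[76.9 54.7]
wfit [ 0.5808  0.1956 79.2034] cost 0.264 conf 0.87 off 4 bbox [444. 276.  90. 116.]
[ 76.6 -38.7]
```

View pics/w4.png

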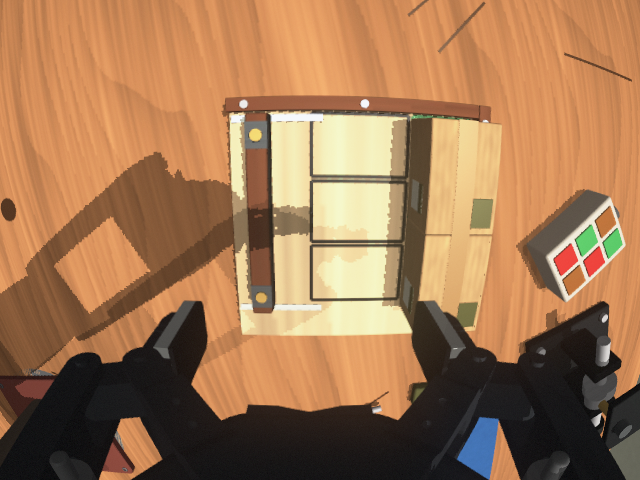

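The wrist view shows both L cartons end to end at columns 410–500, with a thin strip of green visible at (422,117) beside the side board. I refit the crate from the black outlines in this view.

Run:
```python
from h import *
s=arm.observe();w=grab_frame('wrist');T=wpose(s,w)
M=[((-.046,.044,.03),(311,179.5)),((-.046,-.016,.03),(311,241.5)),((-.046,-.076,.03),(311,300)),((.044,.044,.03),(407,179)),((.044,-.016,.03),(405,241)),((-.116,-.116,.03),(242,335))]
f=lambda v: np.concatenate([wproj(T,w,[*(R2(v[2])@b[:2]+v[:2]),b[2]])-q for b,q in M])
r=least_squares(f,[.515,.247,-.2],loss='soft_l1');v=r.x;print(v[:2],np.degrees(v[2]),np.round(f(v),1))
for q in ((.5998,.2871),(.5808,.1956)): print(np.round(R2(v[2]).T@(np.array(q)-v[:2])*1e3,1))
im=w['frame'][60:350,220:520,::-1]
im=cv2.resize(im,None,fx=2,fy=2,interpolation=cv2.INTER_CUBIC)
def L(a,b,col): cv2.polylines(im,[np.int32([(wproj(T,w,[*(R2(v[2])@np.array(c[:2])+v[:2]),c[2]])-[220,60])*2 for c in np.linspace(a,b,15)])],False,col,1)
L((.104,.104,.046),(-.116,.104,.046),(255,0,255));L((.104,.104,.03),(-.116,.104,.03),(255,255,0))
L((.104,.104,.09),(.104,-.076,.09),(255,0,255));L((.104,.104,.09),(.044,.104,.09),(0,0,255));L((.044,.104,.09),(.044,-.076,.09),(0,0,255));L((.104,.014,.09),(.044,.014,.09),(0,0,255))
cv2.imwrite('pics/w5.png',im)
```

```text
[0.51698357 0.24762939] -11.070256880969703 [-1.2 -1.4 -0.8  1.  -0.3  0.4  1.8 -0.2  0.2  0.7  1.7 -0.8]
[73.7 54.6]
[ 72.6 -38.8]
```

View pics/w5.png

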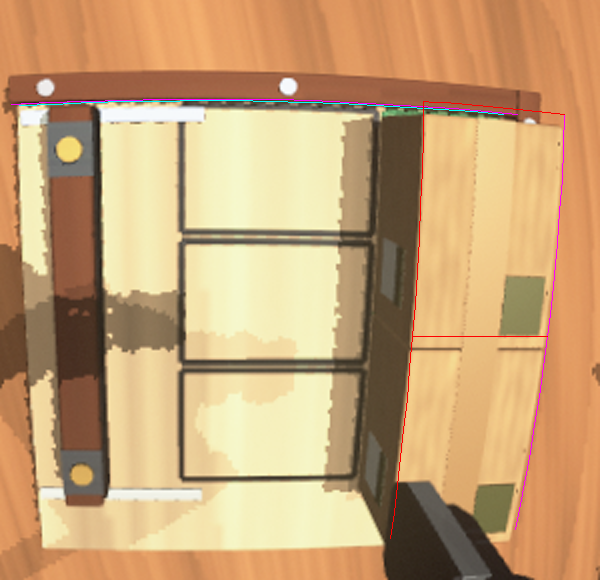

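L1/L2 are tight to the back board but about 5 mm short of the side board, so I'll push them with closed fingers on L2's free end. First I check how close the crank is.

```bash
sed -i 's/^CR=.*/CR=np.array([.517,.2476]); CA=np.radians(-11.1)/; s/78.5,.C.:168.5/78.9,"C":168.9/' h.py
F='python3 -m creep'
$F '[[[-0.9,0,0,0,0,0.04],[-0.9,0,0,0,0,0],[-0.9,0,0,0,0,0],[0,0,0,0,0,0],[0,0,0,0,0,0],[0,0,0,0,0,0]]]' 1 >/dev/null
python3 - <<'E'
from h import *
ps=grab_frame('side');pc=grab_frame('scene')
for z in (.13,.17):
  for p,L in ((pc,[(337,277),(360,254),(382,272),(360,292)]),(ps,[(216,204),(227,184),(260,186),(252,207)])):
    print(z,[np.round(R2(CA).T@(onz(p,u,z)[:2]-CR)*1e3) for u in L])
print([np.round(R2(CA).T@(onz(pc,u,.0)[:2]-CR)*1e3) for u in ((312,295),(305,302))])
wherec();planc(72,-115,.2,'L')
E
```

```text
0.13 [array([ 292., -234.]), array([ 263., -157.]), array([ 328., -134.]), array([ 350., -205.])]
0.13 [array([ 359., -166.]), array([ 385., -230.]), array([ 319., -264.]), array([ 289., -199.])]
0.17 [array([ 310., -244.]), array([ 281., -169.]), array([ 345., -148.]), array([ 366., -216.])]
0.17 [array([ 321., -134.]), array([ 345., -194.]), array([ 284., -226.]), array([ 255., -166.])]
[array([ 252., -280.]), array([ 261., -305.])]
crate mm [-47.4 -38.9] z 0.2313 Fc [0.1 1. ] -0.4
t34.2 pos [0.463  0.2186 0.2313] yaw 78.2 turn [ 0.   -0.   -0.07] shift [-3.81  5.97  1.57] F [ 0.3  0.9 -0.4] open -0.0002 ff 0
```

Crank is far away (x_c > 250 mm).

```bash
F='python3 -m creep'
$F '[[[-0.9,0,0,0,0,-0.07],[-0.95,1,0,0,0,0],[-0.95,1,0,0,0,0],[-0.95,1,0,0,0,0],[0,1,0.3,0,0,0],[0,1,0.3,0,0,0],[0,1,0.9,0,0,0],[0,0,0,0,0,0]]]' >/dev/null
python3 -c "
from h import *; wherec();planc(72,-115,.07,'L')"
```

```text
crate mm [  72.  -114.6] z 0.1994 Fc [-1.1 -0.6] -0.0
t35.2 pos [0.5656 0.1213 0.1994] yaw 78.8 turn [-0.02  0.01 -0.01] shift [-0.02 -0.    6.47] F [-1.2 -0.4 -0. ] open -0.0000 ff 0
```

```bash
F='python3 -m creep'
$F '[[[0,0,0.9,0,0,0],[0,0,0.9,0,0,0],[0,0,0.9,0,0,0],[0,0,0.9,0,0,0],[0,0,0.9,0,0,0],[0,0,0.9,0,0,0],[0,0,0.9,0,0,0],[0,0,0.1,0,0,0],[0.5,0,0,0,0,0],[0.3,0,0,0,0,0]]]' >/dev/null
python3 -c "
from h import *; wherec()"
$F '[[[0.15,0,0,0,0,0],[0.15,0,0,0,0,0],[0,0,0,0,0,0]]]' >/dev/null; python3 -c "
from h import *; wherec()"
$F '[[[0.1,0,0,0,0,0],[0,0,0,0,0,0]]]' >/dev/null; python3 -c "
from h import *; wherec()"
```

```text
crate mm [ 73.1 -97.4] z 0.0743 Fc [0.4 0.9] -0.2
crate mm [ 72.4 -92.2] z 0.0735 Fc [0.  0.1] -0.4
crate mm [ 72.4 -90.9] z 0.0734 Fc [ 0.2 -3.4] 2.3
```

```bash
F='python3 -m creep'
$F '[[[0.1,0,0,0,0,0],[0,0,0,0,0,0]]]' >/dev/null; python3 -c "
from h import *; wherec()"
$F '[[[0.1,0,0,0,0,0],[0,0,0,0,0,0]]]' >/dev/null; python3 -c "
from h import *; wherec()"
$F '[[[0.1,0,0,0,0,0],[0,0,0,0,0,0]]]' >/dev/null; python3 -c "
from h import *; wherec()"
```

```text
crate mm [ 72.5 -89. ] z 0.0734 Fc [-1.  -5.3] 1.3
crate mm [ 72.5 -87.2] z 0.0733 Fc [-0.4 -6.3] 2.1
crate mm [ 72.4 -87.2] z 0.0733 Fc [ -2.4 -14.6] 5.2
```

```bash
F='python3 -m creep'
$F '[[[-0.4,0,0,0,0,0],[-0.4,0,-0.5,0,0,0],[0,0,-1,0,0,0],[0,0,-1,0,0,0],[0,0,-1,0,0,0],[0,0,-1,0,0,0],[0,0,-1,0,0,0],[0,0,-0.7,0,0,0],[0,0,0,0,0,0]]]' -1 >/dev/null
python3 -c "
from h import *; wherec();plan(.49,-.232,.2,29.6)"
```

```text
crate mm [  73.2 -100.1] z 0.1989 Fc [0.1 0.5] 0.8
t39.0 pos [0.5695 0.1353 0.1989] yaw 78.8 turn [ 0.01 -0.01  4.92] shift [-12.53  14.    -0.05] F [0.2 0.5 0.8] open 0.0859 ff 0
```

```bash
F='python3 -m creep'
$F '[[[0,0,0,0,0,0.98],[0,0,0,0,0,0.98],[0,0,0,0,0,0.98],[0,0,0,0,0,0.98],[0,0,0,0,0,0.98],[-0.84,0.94,0,0,0,0],[-0.84,0.94,0,0,0,0],[-0.84,0.94,0,0,0,0],[-0.84,0.94,0,0,0,0],[-0.84,0.94,0,0,0,0]]]' >/dev/null
$F '[[[-0.84,0.94,0,0,0,0],[-0.84,0.94,0,0,0,0],[-0.84,0.94,0,0,0,0],[-0.84,0.94,0,0,0,0],[-0.84,0.94,0,0,0,0],[-0.84,0.94,0,0,0,0],[-0.84,0.94,0,0,0,0],[-0.84,0.94,0,0,0,0],[-0.84,0.94,0,0,0,0],[-0.84,0.94,0,0,0,0]]]' >/dev/null
$F '[[[0,0,0,0,0,0],[0,0,0,0,0,0]]]' >/dev/null
python3 - <<'E'
from h import *
v=wfit(.4659,-.2455,29.6,name='w6'); wfit(.482,-.3695,171)
plan(v[0],v[1],.044,v[2])
E
```

```text
wfit [ 0.4664 -0.2447 29.1704] cost 0.017 conf 0.87 off 2 bbox [306. 254.  84. 130.]
wfit [  0.4804  -0.3685 168.2652] cost 0.258 conf 0.82 off 4 bbox [437. 298. 126. 123.]
t41.9 pos [ 0.4904 -0.234   0.1972] yaw 29.9 turn [-0.   -0.    0.07] shift [-1.31 -0.12  7.66] F [0.5 0.2 0.2] open 0.0851 ff 0
```

```bash
F='python3 -m creep'
$F '[[[-0.65,-0.06,0,0,0,0.07],[-0.65,-0.06,0,0,0,0],[0,0,0.95,0,0,0],[0,0,0.95,0,0,0],[0,0,0.95,0,0,0],[0,0,0.95,0,0,0],[0,0,0.95,0,0,0],[0,0,0.95,0,0,0],[0,0,0.95,0,0,0],[0,0,0.95,0,0,0]]]' >/dev/null
$F '[[[0,0,0.06,0,0,0],[0,0,0,0,0,0]]]' | head -2
$F '[[[0,0,0,0,0,0],[0,0,0,0,0,0],[0,0,0,0,0,0],[0,0,0,0,0,0],[0,0,0,0,0,0],[0,0,0,0,0,0],[0,0,0,0,0,0]]]' 1 50 |tail -3
$F '[[[0,0,-0.5,0,0,0],[0,0,-1,0,0,0],[0,0,-1,0,0,0],[0,0,-1,0,0,0],[0,0,-1,0,0,0],[0,0,-1,0,0,0],[0,0,-0.5,0,0,0]]]'
python3 -c "
from h import *; planc(-12,66,.165,'C');plan(yaw=-11.1)"
```

```text
time_s: 43.42
eef_pos: [0.4667, -0.2456, 0.0442]
contact_force: [0.0, 0.5, 6.3]
opening: 0.0596
finger_force: 56.1
time_s: 45.18
eef_pos: [0.4666, -0.2457, 0.1652]
orientation: [[0.874, 0.487, 0.001], [0.487, -0.874, -0.001], [0.0, 0.001, -1.0]]
contact_force: [-0.7, -1.0, -3.3]
opening: 0.0593
finger_force: 55.3
t45.2 pos [ 0.4666 -0.2457  0.1652] yaw 29.1 turn [ 1.000e-02  1.000e-02 -1.398e+01] shift [2.870e+00 2.799e+01 1.000e-02] F [-0.7 -1.  -3.3] open 0.0593 ff 55
t45.2 pos [ 0.4666 -0.2457  0.1652] yaw 29.1 turn [ 0.01 -0.    4.02] shift [0. 0. 0.] F [-0.7 -1.  -3.3] open 0.0593 ff 55
```

```bash
F='python3 -m creep'
$F '[[[0,0,0,0,0,0.98],[0,0,0,0,0,0.98],[0,0,0,0,0,0.98],[0,0,0,0,0,0.98],[0,0,0,0,0,0.1],[-0.1,-0.97,0,0,0,0],[-0.1,-0.97,0,0,0,0],[-0.1,-0.97,0,0,0,0],[-0.1,-0.97,0,0,0,0],[-0.1,-0.97,0,0,0,0]]]' >/dev/null
$F '[[[-0.1,-0.97,0,0,0,0],[-0.1,-0.97,0,0,0,0],[-0.1,-0.97,0,0,0,0],[-0.1,-0.97,0,0,0,0],[-0.1,-0.97,0,0,0,0],[-0.1,-0.97,0,0,0,0],[-0.1,-0.97,0,0,0,0],[-0.1,-0.97,0,0,0,0],[-0.1,-0.97,0,0,0,0],[-0.1,-0.97,0,0,0,0]]]' >/dev/null
$F '[[[-0.1,-0.97,0,0,0,0],[-0.1,-0.97,0,0,0,0],[-0.1,-0.97,0,0,0,0],[-0.1,-0.97,0,0,0,0],[-0.1,-0.97,0,0,0,0],[-0.1,-0.97,0,0,0,0],[-0.1,-0.97,0,0,0,0],[-0.1,-0.97,0,0,0,0],[-0.1,-0.97,0,0,0,0],[-0.1,-0.97,0,0,0,0]]]' |tail -2
python3 -c "
from h import *; wherec();planc(-12,66,.0732);plan(yaw=-11.1)"
```

```text
opening: 0.0596
finger_force: 55.2
crate mm [-5.  -7.4] z 0.164 Fc [ 0.4 -0.5] -1.7
t48.9 pos [0.5107 0.2413 0.164 ] yaw -11.1 turn [0. 0. 0.] shift [-0.35 -3.67  4.54] F [ 0.3 -0.5 -1.7] open 0.0596 ff 55
t48.9 pos [0.5107 0.2413 0.164 ] yaw -11.1 turn [0. 0. 0.] shift [0. 0. 0.] F [ 0.3 -0.5 -1.7] open 0.0596 ff 55
```

```bash
F='python3 -m creep'
$F '[[[-0.35,-0.92,0,0,0,0],[0,-0.92,0,0,0,0],[0,-0.92,0,0,0,0],[0,-0.92,0,0,0,0],[0,0,1,0,0,0],[0,0,1,0,0,0],[0,0,1,0,0,0],[0,0,1,0,0,0],[0,0,0.45,0,0,0],[0,0,0,0,0,0]]]' >/dev/null
python3 -c "
from h import *; wherec()"
$F '[[[0,0,0.05,0,0,0],[0.2,-0.1,0,0,0,0],[0.2,-0.1,0,0,0,0],[0,0,0,0,0,0]]]' >/dev/null;python3 -c "
from h import *; wherec()"
```

```text
crate mm [-11.9  64.7] z 0.0745 Fc [0.1 0.4] -2.7
crate mm [-3.4 69.2] z 0.0744 Fc [-0.5 -0.7] -2.4
```

```bash
F='python3 -m creep'
$F '[[[0,0,0.1,0,0,0],[0.15,-0.1,0,0,0,0],[0,0,0,0,0,0]]]' >/dev/null;python3 -c "
from h import *; wherec()"
$F '[[[0.1,-0.1,0,0,0,0],[0.05,-0.05,0,0,0,0],[0,0,0,0,0,0]]]' >/dev/null;python3 -c "
from h import *; wherec()"
```

```text
crate mm [-2.7 69.9] z 0.0724 Fc [-8.8 -6.5] 9.3
crate mm [-2.5 70.3] z 0.0726 Fc [-22.5 -18.7] 24.5
```

```bash
F='python3 -m creep'
$F '[[[-0.15,0.15,0,0,0,0],[0,0,0,0,0,0],[0,0,0,0,0,0],[0,0,0,0,0,0],[0,0,-0.5,0,0,0],[0,0,-1,0,0,0],[0,0,-1,0,0,0],[0,0,-1,0,0,0],[0,0,-1,0,0,0],[0,0,-1,0,0,0]]]' -1 >/dev/null
python3 -c "
from h import *; plan(.463,-.366,.19,171)
plan(.463,-.366,.19,-9)"
```

```text
t52.7 pos [0.5299 0.3174 0.1838] yaw -11.1 turn [-0.    0.   17.79] shift [ -2.04 -34.27  -0.31] F [ 0.8  0.6 -0.4] open 0.0853 ff 0
t52.7 pos [0.5299 0.3174 0.1838] yaw -11.1 turn [-0.   -0.   -0.21] shift [ 2.04 34.27 -0.31] F [ 0.8  0.6 -0.4] open 0.0853 ff 0
```

```bash
F='python3 -m creep'
$F '[[[0.1,0.98,0,0,0,-0.2],[0.1,0.98,0,0,0,0],[0.1,0.98,0,0,0,0],[0.1,0.98,0,0,0,0],[0.1,0.98,0,0,0,0],[0.1,0.98,0,0,0,0],[0.1,0.98,0,0,0,0],[0.1,0.98,0,0,0,0],[0.1,0.98,0,0,0,0],[0.1,0.98,0,0,0,0]]]' >/dev/null
$F '[[[0.1,0.98,0,0,0,0],[0.1,0.98,0,0,0,0],[0.1,0.98,0,0,0,0],[0.1,0.98,0,0,0,0],[0.1,0.98,0,0,0,0],[0.1,0.98,0,0,0,0],[0.1,0.98,0,0,0,0],[0.1,0.98,0,0,0,0],[0.1,0.98,0,0,0,0],[0.1,0.98,0,0,0,0]]]' >/dev/null
$F '[[[0.1,0.98,0,0,0,0],[0.1,0.98,0,0,0,0],[0.1,0.98,0,0,0,0],[0.1,0.98,0,0,0,0],[0.1,0.98,0,0,0,0],[0.1,0.98,0,0,0,0],[0.1,0.98,0,0,0,0],[0.1,0.98,0,0,0,0],[0.1,0.98,0,0,0,0],[0.1,0.98,0,0,0,0]]]' >/dev/null
$F '[[[0.1,0.98,0,0,0,0],[0.1,0.98,0,0,0,0],[0.1,0.98,0,0,0,0],[0.1,0.98,0,0,0,0],[0.1,0.98,0,0,0,0],[0,0,0,0,0,0]]]' >/dev/null
python3 - <<'E'
from h import *
v=wfit(.482,-.3695,-9,name='w7')
if v: plan(v[0],v[1],.044,v[2])
E
```

```text
wfit [  0.4804  -0.3676 -12.0346] cost 0.027 conf 0.62 off 5 bbox [308. 240.  93. 138.]
t57.3 pos [ 0.4899 -0.3709  0.1819] yaw -9.1 turn [-0.    0.    0.29] shift [-0.5  -0.06  6.89] F [-0.3  0.9 -1.6] open 0.0854 ff 0
```

```bash
F='python3 -m creep'
$F '[[[0,0,0,0,0,0.29],[-0.5,-0.06,0.9,0,0,0],[0,0,0.9,0,0,0],[0,0,0.9,0,0,0],[0,0,0.9,0,0,0],[0,0,0.9,0,0,0],[0,0,0.9,0,0,0],[0,0,0.9,0,0,0],[0,0,0.57,0,0,0],[0,0,0,0,0,0]]]' |head -2
$F '[[[0,0,0,0,0,0],[0,0,0,0,0,0],[0,0,0,0,0,0],[0,0,0,0,0,0],[0,0,0,0,0,0],[0,0,0,0,0,0],[0,0,0,0,0,0]]]' 1 50 |tail -3
$F '[[[0,0,-0.5,0,0,0],[0,0,-1,0,0,0],[0,0,-1,0,0,0],[0,0,-1,0,0,0],[0,0,-1,0,0,0],[0,0,-1,0,0,0],[0,0,-0.5,0,0,0]]]'
python3 -c "
from h import *; planc(-12,-14,.165);plan(yaw=-11.1)"
```

```text
time_s: 58.52
eef_pos: [0.4798, -0.3672, 0.0434]
contact_force: [-0.6, -0.2, 6.5]
opening: 0.0588
finger_force: 55.9
time_s: 60.28
eef_pos: [0.481, -0.3683, 0.1669]
orientation: [[0.978, -0.208, 0.002], [-0.208, -0.978, -0.002], [0.002, 0.001, -1.0]]
contact_force: [-0.0, -0.0, -3.6]
opening: 0.0595
finger_force: 55.0
t60.3 pos [ 0.481  -0.3683  0.1669] yaw -12.0 turn [ 0.01 -0.01 -0.  ] shift [ -5.22 -29.79   0.09] F [-0.  -0.  -3.6] open 0.0595 ff 55
t60.3 pos [ 0.481  -0.3683  0.1669] yaw -12.0 turn [ 0.01 -0.01 -0.09] shift [0. 0. 0.] F [-0.  -0.  -3.6] open 0.0595 ff 55
```

```bash
F='python3 -m creep'
$F '[[[-0.18,-0.98,0,0,0,0],[-0.18,-0.98,0,0,0,0],[-0.18,-0.98,0,0,0,0],[-0.18,-0.98,0,0,0,0],[-0.18,-0.98,0,0,0,0],[-0.18,-0.98,0,0,0,0],[-0.18,-0.98,0,0,0,0],[-0.18,-0.98,0,0,0,0],[-0.18,-0.98,0,0,0,0],[-0.18,-0.98,0,0,0,0]]]' >/dev/null
$F '[[[-0.18,-0.98,0,0,0,0],[-0.18,-0.98,0,0,0,0],[-0.18,-0.98,0,0,0,0],[-0.18,-0.98,0,0,0,0],[-0.18,-0.98,0,0,0,0],[-0.18,-0.98,0,0,0,0],[-0.18,-0.98,0,0,0,0],[-0.18,-0.98,0,0,0,0],[-0.18,-0.98,0,0,0,0],[-0.18,-0.98,0,0,0,0]]]' >/dev/null
$F '[[[-0.18,-0.98,0,0,0,0],[-0.18,-0.98,0,0,0,0],[-0.18,-0.98,0,0,0,0],[-0.18,-0.98,0,0,0,0],[-0.18,-0.98,0,0,0,0],[-0.18,-0.98,0,0,0,0],[-0.18,-0.98,0,0,0,0],[-0.18,-0.98,0,0,0,0],[-0.18,-0.98,0,0,0,0],[0,0,0,0,0,-0.09]]]' |tail -2
python3 -c "
from h import *; wherec();planc(-12,-18,.0732);plan(yaw=-11.1)"
```

```text
opening: 0.0594
finger_force: 55.1
crate mm [-13.5 -39.5] z 0.1647 Fc [-0.2 -0.6] -2.6
t64.0 pos [0.4962 0.2115 0.1647] yaw -10.9 turn [-0. -0.  0.] shift [ 0.08 -1.07  4.58] F [-0.3 -0.6 -2.6] open 0.0594 ff 55
t64.0 pos [0.4962 0.2115 0.1647] yaw -10.9 turn [-0.   -0.    0.02] shift [0. 0. 0.] F [-0.3 -0.6 -2.6] open 0.0594 ff 55
```

```bash
F='python3 -m creep'
$F '[[[0.08,-0.9,0,0,0,0.02],[0,0,1,0,0,0],[0,0,1,0,0,0],[0,0,1,0,0,0],[0,0,1,0,0,0],[0,0,0.5,0,0,0],[0,0,0.1,0,0,0],[0,0,0,0,0,0]]]' >/dev/null
python3 -c "
from h import *; wherec()"
$F '[[[0.2,0,0,0,0,0],[0.2,0,0,0,0,0],[0,0,0,0,0,0]]]' >/dev/null;python3 -c "
from h import *; wherec()"
$F '[[[0.1,0,0,0,0,0],[0,0,0,0,0,0]]]' >/dev/null;python3 -c "
from h import *; wherec()"
```

```text
crate mm [-11.  -22.7] z 0.0732 Fc [-1.1  0.2] -3.0
crate mm [ -2.9 -22.9] z 0.0729 Fc [0.  0.5] -2.7
crate mm [ -2.6 -22.9] z 0.0729 Fc [-6.5  0.2] 2.8
```

```bash
F='python3 -m creep'
$F '[[[-0.1,0,0.08,0,0,0],[0.1,0,0,0,0,0],[0.05,0,0,0,0,0],[0,0,0,0,0,0]]]' >/dev/null;python3 -c "
from h import *; wherec()"
$F '[[[-0.1,0,0,0,0,0],[0,0,0,0,0,0],[0,0,0,0,0,0],[0,0,0,0,0,0],[0,0,-0.5,0,0,0],[0,0,-1,0,0,0],[0,0,-1,0,0,0],[0,0,-1,0,0,0],[0,0,-1,0,0,0],[0,0,-0.5,0,0,0]]]' -1 >/dev/null
$F '[[[0,1,0,0,0,0],[0,1,0,0,0,0],[0,1,0,0,0,0],[0,0.3,0,0,0,0],[0,0,0,0,0,0],[0,0,0,0,0,0]]]' 1 |tail -2
python3 -c "
from h import *; wherec();planc(-1,-90,.07)"
```

```text
crate mm [ -2.6 -22.9] z 0.0729 Fc [-17.1  -4.7] 18.5
opening: -0.0001
finger_force: 0.0
crate mm [ -2.6 -88.7] z 0.1712 Fc [0.4 0.3] -0.1
t68.2 pos [0.4974 0.161  0.1712] yaw -11.3 turn [-0. -0.  0.] shift [0.08 0.06 5.06] F [ 0.5  0.2 -0.1] open -0.0001 ff 0
```

```bash
F='python3 -m creep'
$F '[[[0.08,0,1,0,0,0],[0,0,1,0,0,0],[0,0,1,0,0,0],[0,0,1,0,0,0],[0,0,1,0,0,0],[0,-0.5,0,0,0,0],[0,-0.4,0,0,0,0],[0,0,0,0,0,0]]]' >/dev/null;python3 -c "
from h import *; wherec()"
$F '[[[0,-0.4,0,0,0,0],[0,-0.4,0,0,0,0],[0,-0.4,0,0,0,0],[0,0,0,0,0,0]]]' >/dev/null;python3 -c "
from h import *; wherec()"
```

```text
crate mm [ -0.2 -69.6] z 0.0723 Fc [0.1 0.1] 0.0
crate mm [ -0.7 -46.2] z 0.0715 Fc [-0.6  0.5] -0.1
```

Run:
```python
from h import *
w=grab_frame('wrist');p=grab_frame('side')
a=cv2.resize(p['frame'][230:480,150:440,::-1],(522,450));b=cv2.resize(w['frame'][:,:,::-1],(600,450))[:,300-139:300+139]
cv2.imwrite('pics/v2.png',np.hstack([a,b]))
```

```text
(no output)
```

View pics/v2.png

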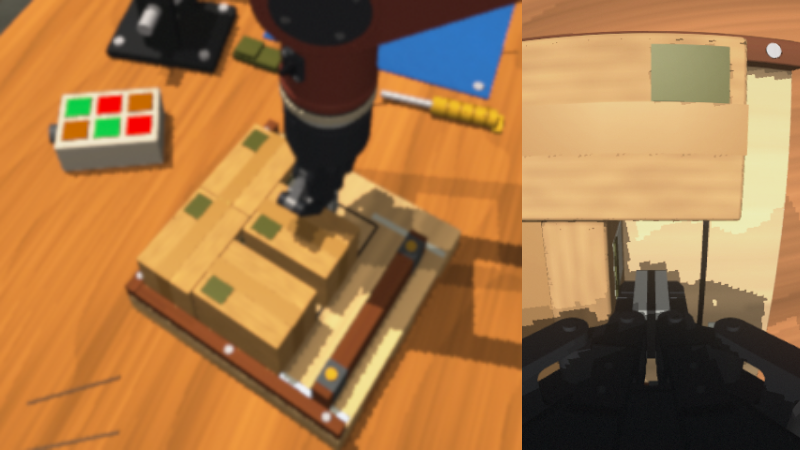

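Side view: C2 (crop (300,240)) lies parallel to C1 with a narrow gap, and the fingertip is just short of it. I continue in small steps.

```bash
F='python3 -m creep'
for i in 1 2; do $F '[[[0,-0.15,0,0,0,0],[0,-0.15,0,0,0,0],[0,0,0,0,0,0]]]' >/dev/null;python3 -c "
from h import *; wherec()"; done
$F '[[[0,-0.15,0,0,0,0],[0,0,0,0,0,0]]]' >/dev/null;python3 -c "
from h import *; wherec()"
```

```text
crate mm [ -1.2 -41. ] z 0.071 Fc [-1.7 -2.7] 2.8
crate mm [ -1.1 -35. ] z 0.071 Fc [-1.2 -3.8] 2.4
crate mm [ -1.1 -32.1] z 0.0709 Fc [-1.7 -3.7] 1.1
```

```bash
F='python3 -m creep'
for i in 1 2 3; do $F '[[[0,-0.12,0,0,0,0],[0,0,0,0,0,0]]]' >/dev/null;python3 -c "
from h import *; wherec()"; done
```

```text
crate mm [ -1.1 -30. ] z 0.0709 Fc [-1.7 -4.9] 2.4
crate mm [ -1.1 -29.6] z 0.0709 Fc [ -2.4 -14.7] 6.8
crate mm [ -1.1 -29.6] z 0.0709 Fc [ -2.9 -25.2] 11.9
```

```bash
F='python3 -m creep'
$F '[[[0,-0.1,0,0,0,0],[0,0,0,0,0,0]]]' >/dev/null;python3 -c "
from h import *; wherec()"
```

```text
crate mm [ -1.1 -29.5] z 0.0709 Fc [ -3.6 -34. ] 16.2
```

```bash
F='python3 -m creep'
$F '[[[0,0.5,0,0,0,0],[0,0.5,-0.5,0,0,0],[0,0,-1,0,0,0],[0,0,-1,0,0,0],[0,0,-1,0,0,0],[0,0,-1,0,0,0],[-1,-0.4,-1,0,0,0],[-1,-0.4,-1,0,0,0],[-1,-0.4,0,0,0,0],[-1,-0.4,0,0,0,0]]]' >/dev/null
$F '[[[-1,-0.4,0,0,0,0],[-1,-0.4,0,0,0,0],[-0.9,0,0,0,0,0],[0,0,0,0,0,0]]]' >/dev/null
python3 - <<'E'
from h import *
wherec();planc(-138,0,.056)
p=grab_frame('side');w=grab_frame('wrist')
a=cv2.resize(p['frame'][230:480,150:440,::-1],(464,400));b=cv2.resize(w['frame'][:,:,::-1],(533,400))[:,100:430]
cv2.imwrite('pics/v3.png',np.hstack([a,b]))
E
```

```text
crate mm [-140.2    5.6] z 0.2006 Fc [0.1 0.5] -0.2
t73.5 pos [0.3805 0.2801 0.2006] yaw -11.2 turn [0. 0. 0.] shift [0.11 0.28 7.23] F [ 0.2  0.5 -0.2] open 0.0003 ff 0
```

View pics/v3.png

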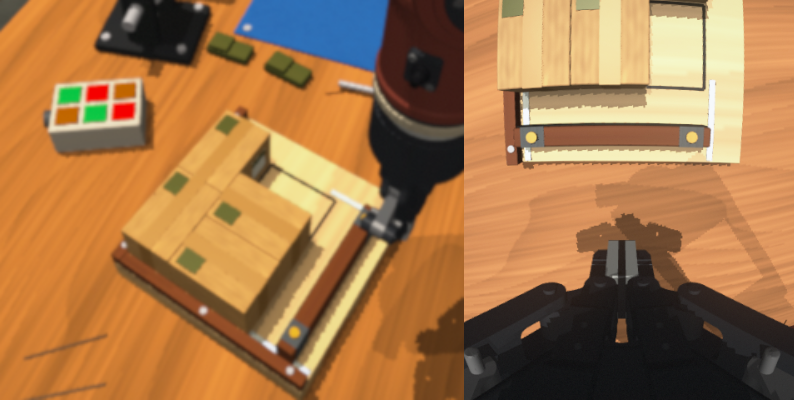

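Four cartons sit tight in the boards' corner with all seams closed, and only C3 is open. The tail bar is next.

```bash
F='python3 -m creep'
$F '[[[0,0.28,0.9,0,0,0],[0,0,0.9,0,0,0],[0,0,0.9,0,0,0],[0,0,0.9,0,0,0],[0,0,0.9,0,0,0],[0,0,0.9,0,0,0],[0,0,0.9,0,0,0],[0,0,0.9,0,0,0],[0,0,0,0,0,0],[0,0,0,0,0,0]]]' >/dev/null;python3 -c "
from h import *; wherec()"
$F '[[[0.4,0,0,0,0,0],[0.4,0,0,0,0,0],[0.4,0,0,0,0,0],[0.4,0,0,0,0,0],[0.4,0,0,0,0,0],[0.3,0,0,0,0,0],[0,0,0,0,0,0]]]' >/dev/null;python3 -c "
from h import *; wherec()"
```

```text
crate mm [-138.5   -0.3] z 0.057 Fc [0.8 0.1] -1.1
crate mm [-92.1  -0.2] z 0.057 Fc [0.  0.3] 0.3
```

```bash
F='python3 -m creep'
for i in 1 2; do $F '[[[0.2,0,0,0,0,0],[0.2,0,0,0,0,0],[0,0,0,0,0,0]]]' >/dev/null;python3 -c "
from h import *; wherec()"; done
python3 - <<'E'
from h import *
p=grab_frame('side');w=grab_frame('wrist')
a=cv2.resize(p['frame'][230:480,150:440,::-1],(464,400));b=cv2.resize(w['frame'][:,:,::-1],(533,400))[:,100:430]
cv2.imwrite('pics/v4.png',np.hstack([a,b]))
E
```

```text
crate mm [-84.5  -0.2] z 0.057 Fc [-0.7 -1. ] -0.4
crate mm [-76.6  -0.3] z 0.0569 Fc [-2.5 -0.9] -0.5
```

View pics/v4.png

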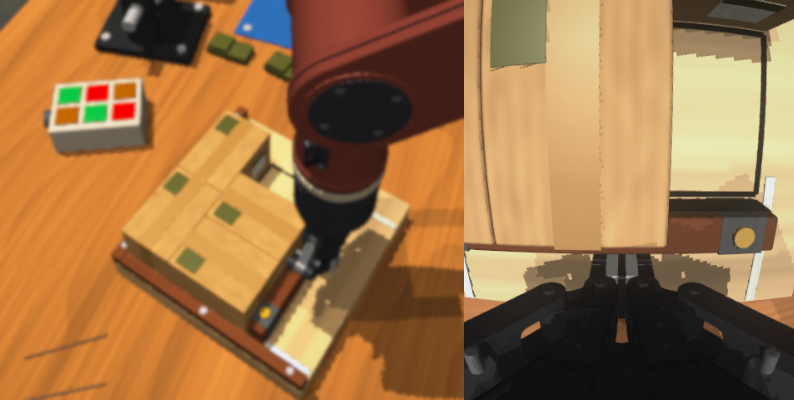

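The bar has moved almost up to the layer (bar at crop (285,295), touching the outline edge). I press until the force jumps.

```bash
F='python3 -m creep'
for i in 1 2 3 4; do $F '[[[0.1,0,0,0,0,0],[0,0,0,0,0,0],[0,0,0,0,0,0]]]' >/dev/null;python3 -c "
from h import *; wherec()"; done
```

```text
crate mm [-76.6  -0.3] z 0.0569 Fc [-9.4  0. ] 5.0
crate mm [-76.5  -0.3] z 0.0569 Fc [-17.1  -1.5] 11.0
crate mm [-76.4  -0.3] z 0.0569 Fc [-25.8  -0.2] 18.4
crate mm [-76.3  -0.3] z 0.0569 Fc [-32.5  -0.5] 25.4
```

```bash
F='python3 -m creep'
$F '[[[-0.8,0,0,0,0,0],[-1,0,0,0,0,0],[-0.5,0,-0.5,0,0,0],[0,0,-1,0,0,0],[0,0,-1,0,0,0],[0,0,-1,0,0,0],[0,0,-1,0,0,0],[0,0,-1,0,0,0],[0,0,-1,0,0,0],[0,0,-1,0,0,0]]]' >/dev/null
$F '[[[0.8,0,-0.5,0,0,0],[0.5,0,0,0,0,0],[0,0,0,0,0,0],[0,0,0,0,0,0]]]' >/dev/null
python3 - <<'E'
from h import *
wherec()
s=arm.observe();w=grab_frame('wrist');T=wpose(s,w);p=grab_frame('side')
im=w['frame'][:,:,::-1].copy()
def L(a,b,col): cv2.polylines(im,[np.int32([wproj(T,w,[*(R2(CA)@np.array(c[:2])+CR),c[2]]) for c in np.linspace(a,b,15)])],False,col,1)
for x,y0,y1 in ((.104,.104,-.076),(.044,.104,-.076),(-.046,.104,-.016)): L((x,y0,.09),(x,y1,.09),(255,0,255))
for y,x0,x1 in ((.104,.104,-.046),(.044,.044,-.046),(-.016,.044,-.046),(.014,.104,.044),(-.076,.104,.044)): L((x0,y,.09),(x1,y,.09),(255,0,255))
L((-.046,.088,.06),(-.046,-.088,.06),(0,255,0));L((-.064,.088,.06),(-.064,-.088,.06),(0,255,0))
cv2.imwrite('pics/v5.png',np.hstack([im[:400,100:560],cv2.resize(p['frame'][230:480,150:400,::-1],(340,400))]))
E
```

```text
crate mm [-89.4  -0.4] z 0.2163 Fc [-0.2 -0.5] -0.1
```

View pics/v5.png

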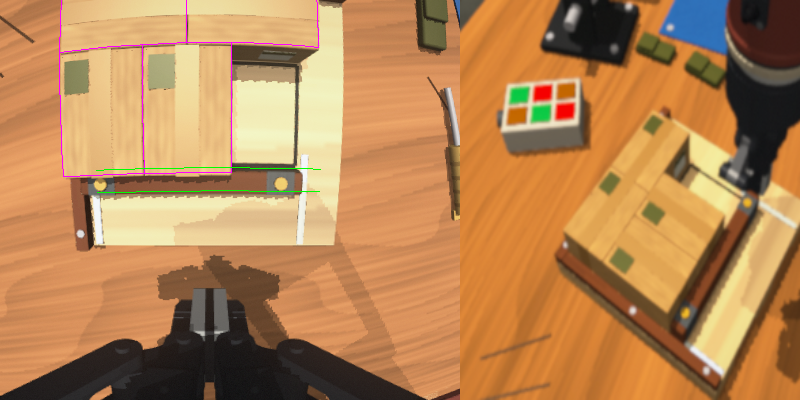

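Cartons match the ideal overlay within about 1 mm, and the bar is pressed flush. I'm handing the job in.

```bash
python3 -c "
from station import arm
print(arm.close_job())"
```

```text
the job is handed in; nothing more can be done
None
```

I loaded all four cartons tight into L1, L2, C1 and C2 (C3 stays empty), slid the tail bar up flush against them, and handed the job in; no verdict came back.

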